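Load the texture rollers into their carrier and lock the gate

ROBOT

A 6-joint arm with a two-finger parallel gripper is mounted at the origin on the work surface. World frame = base frame: x ahead of the robot, y to its left, z up, the work surface at z = 0. Lengths are in mm, angles in rad, forces in N, time in s.
With the tool pointing down it reaches from about 300 to 875 mm from the base axis. Payload 4.2 kg.
Tool frame: the origin (TCP) lies midway between the tips of the shut fingers; the grasp point (between the pads) lies 19 mm behind it; z points along the fingers, y is the direction in which the jaws open and shut (so a half turn about z gives the same grasp; the last joint's range is limited). The gripper opens to 85 mm and grips with 20 to 120 N. Pads are 22 mm wide; open, the fingers measure 114 mm over their backs; the gripper's body (76 mm by 85 mm) begins 54 mm behind the grasp point. The pads swing forward as they close: fully open they stand 13 mm farther back than shut.
Start: joints at [-1.158, 0.32, 1.565, -0, 1.257, -0.02], TCP at [241.168, -521.996, 231.338] pointing down, gripper open.
Joint ranges: [-3.11, 3.11], [-0.84, 2.01], [0.21, 2.61], [-1.34, 4.49], [0.05, 2.63], [-2.56, 2.56]. Speed limits (rad/s): [2.57, 2.57, 3.14, 3.14, 3.14, 3.14].

INTERFACE

Orientations are given as [roll, pitch, yaw] about the fixed x, y, z axes, in that order (R = Rz(yaw) Ry(pitch) Rx(roll)).
In Python, from rig import * gives the robot as it stands.
- The arm moves only by the tool drive_tool, never from a script. Its argument "rows" is a list of rows, each an object of numbers: "dx", "dy", "dz": the shift along the tool's x, y, z in m; "spin": the turn about the tool's z in rad. In form: [{"dx": .., "dy": .., "dz": .., "spin": ..}, ...]. A call has 1 to 5 rows; each row shifts and turns the commanded pose from where the row before left it, along the tool's axes as they then stand; what a row does not reach is not made up. A row lasts 1/8 s, in which the tool goes at most 62.5 mm and 10.7 degrees, less where a joint would pass 70% of its speed; a pose out of reach is approached as far as the arm can. A call is refused whole if a number of a shift passes 0.0625 or a number of a turn 0.188, either way. A call with a gripper value outside its range is refused whole. "hand" is the closure, from 0 (fully open) to 1 (shut), set as the call begins (left out, the last holds). The fingers move at their own pace and stop on an object; "newtons" is the grip in N (left out, the last holds). Time passes only in rows, so rows that do not move let the fingers close. It gives the time, the measured TCP pose, the force and the opening at its end, in the units of the state.
- get_obs(): the state, without advancing time (a new reading comes with each control period).
- snapshot(name): name is "scene" or "top" or "wrist"; returns a dict with "image" (400x640x3 uint8, blue, green, red), "fx", "fy", "cx", "cy" (pixels), "xyz" and "attitude" of the camera in the world. Camera axes: x right, y up, looking along -z (the intrinsics and any distortion apply to the point x, -y, -z); pixel columns grow to the right and rows downward; lengths in mm; the calibration is good to about 2 mm. A picture is of the moment at which its call begins. There is no depth.
- finish_job(): hands the job in, once; it reports no verdict.
The state is a dict: "t": time; "joint_pos": joint angles; "qvel": joint speeds; "joint_efforts": joint torques, N m; "eef_pos": TCP position; "eef_rot": TCP orientation; "force": force on the tool from outside, world axes, zero at the start; "torque": the same for the moment, N m; "width": finger opening in mm.
Only numpy, scipy, OpenCV 4.12 (cv2) and the standard library are available. Lean on these libraries where they do the work, as an engineer would, in place of code of your own. Each camera call takes 0.05 s, during which the arm holds its last target. There are 200 camera calls.

TASK

Take the two washed texture rollers off their sloping drip rests and lower each gently (do not drop it) across both rails of the carrier, the thick one cradled in the wide V-grooves and the thin one in the narrow, level and centred between the rails. Then swing the gate fully shut over its staple, and after that drop the retaining pin down through the staple until its knob rests on it. Leave the clay pots standing where they are.

Things in the scene. Friction and masses are not known exactly. Their poses are not given: they have to be found in the camera images.
- roller_thick_center (a point): Centre of the thick wooden texture roller: barrel 48 mm in diameter, 130 mm long, with a dark end knob (18 mm diameter, 12 mm long) at each end; about 0.2 kg. Its x axis runs along the roller. At the start it lies along the slope of its rest, axis inclined 38 degrees, lower end away from the robot; the middle 90 mm is free at both sides for the fingers.
- roller_thin_center (a point): Centre of the thin wooden texture roller: barrel 32 mm in diameter, 130 mm long, with a dark end knob (18 mm diameter, 12 mm long) at each end; about 0.1 kg. Its x axis runs along the roller. At the start it lies along the slope of its rest, axis inclined 38 degrees, lower end away from the robot; the middle 90 mm is free at both sides for the fingers.
- rest_thick: Fixed wooden drip rest on which the thick roller starts; origin under its middle, x level and towards the robot. A plank 160 x 92 mm rises 38 degrees along +x to about 125 mm above the table; its top face is 24 mm from the roller's axis. A lip stands at the low end; 8 mm high cleats beside the roller's ends keep it from rolling.
- rest_thin: Fixed wooden drip rest on which the thin roller starts; origin under its middle, x level and towards the robot. A plank 160 x 92 mm rises 38 degrees along +x to about 125 mm above the table; its top face is 16 mm from the roller's axis. A lip stands at the low end; 8 mm high cleats beside the roller's ends keep it from rolling.
- carrier: Fixed carrier; origin under its middle, x away from the robot along the grooves, y left along the rails, z up. Plywood base 215 x 230 mm, 12 mm thick; two rails along y, each 16 mm thick, tops at 70 mm height, at x = -40 and +40 mm (64 mm clear between). Each has a wide and a narrow V-notch; a roller lies across both rails. A back stop board 97 mm high at x = 95 mm; gate at x = -104 mm.
- seat_wide (a point): Where the thick roller's centre lies when it is seated in the wide V-notches (90 degree V, 28 mm deep, 56 mm wide), half-way between the rails, 76 mm above the table. Carrier's axes: a seated roller lies along x.
- seat_narrow (a point): Where the thin roller's centre lies when it is seated in the narrow V-notches (90 degree V, 16 mm deep, 32 mm wide), half-way between the rails, 77 mm above the table; 86 mm to the left (carrier's +y) of seat_wide. Carrier's axes.
- gate (a joint): Angle of the steel gate bar (the hasp) on the carrier's robot side, rad: 0 = shut against its stop, positive = open towards the robot (counter-clockwise from above), at most 1.5. Vertical hinge; it stays where left, about 1 N at mid-bar moves it. A plate 8 mm thick reaching 200 mm from the hinge, 35 to 85 mm above the table; a window near its free end passes over the staple.
- gate_hinge (a point): On the gate's vertical hinge axis (the carrier's right front corner), at the height of the bar's top edge, 85 mm. Turns with the gate: y points along the bar from hinge to free end, -x out of the bar's outer face.
- gate_mid (a point): On the top edge of the gate's outer face, 110 mm along the bar from the hinge and 85 mm above the table; axes as gate_hinge. Pushing the outer face along +x shuts the gate.
- staple_hole (a point): Centre of the mouth of the staple's hole: a steel tongue fixed at the carrier's left front corner, top 60 mm above the table, 10 mm thick, pointing to the robot, with a 16 x 16 mm square hole straight down through it and free space below. With the gate shut it stands out through the gate's window, the hole's centre 18 mm in front of the outer face. Carrier's axes.
- pin_knob (a point): Centre of the retaining pin's knob: black, 26 mm diameter, 40 mm tall, on a steel shank 9 mm in diameter and 45 mm long with a tapered foot; 60 g; z up along the pin. It starts upright in a drilled dark block (60 x 60 mm, 50 mm high), the knob resting on the block, this point 70 mm above the table. Fully home in the staple, this point is 20 mm above staple_hole.
- pot_gap_mid (a point): Half-way up a loose grey clay pot, 68 mm across and 85 mm tall, between the rests and the carrier. Bystander: leave it where it stands.
- pot_back_mid (a point): Half-way up a loose grey clay pot, 110 mm across and 115 mm tall, behind the rests. Bystander: leave it where it stands.
- pot_left_mid (a point): Half-way up a loose grey clay pot, 100 mm across and 125 mm tall, left of the rests. Bystander: leave it where it stands.
- pot_right_mid (a point): Half-way up a loose grey clay pot, 100 mm across and 110 mm tall, right of the carrier. Bystander: leave it where it stands.
There are look-alikes about, which are no part of the job. Leave any orange or turquoise look-alike of the part that bears roller_thick_center alone.

How it is judged:
By the outcome, as a careful person would: the job done as asked, in the order asked, and still so for the second after the job is handed in, with the robot touching nothing.
It also fails if it takes over 72 s, if anything falls off the work surface, if the arm or the gripper's body presses on something with over 40 N, if the wrist force passes 120 N, or if a joint passes its speed limit or range.

## Working session

There is one attempt and no reset: what is moved stays moved. The work goes in short steps, Python scripts to look and compute and a tool call to move; the robot and the scene stay as the last step left them, time stands still between calls to the robot, and variables do not carry over. Pictures are saved under pics/ and viewed, about 8 in all and at most 12, crops included, and the job is handed in when it is done.

Besides the shell and the picture viewer there is one more tool, called after "Request:" by a JSON object that holds its "fn" and its "kwargs", one argument or row to a line. drive_tool: Moves the arm, as the interface text tells. Its arguments: {"type":"object","properties":{"rows":{"type":"array","items":{"type":"object","properties":{"dx":{"type":"number"},"dy":{"type":"number"},"dz":{"type":"number"},"spin":{"type":"number"}}}},"hand":{"type":"number"},"newtons":{"type":"number"}},"required":["rows"]}

```bash
ls; mkdir -p pics
python3 - <<'E'
from rig import *
import cv2
print(get_obs())
for n in("scene","top"):
    s=snapshot(n); cv2.imwrite(f"pics/{n}0.png",s["image"]); print({k:v for k,v in s.items() if k!="image"})
E
```

```text
pics
{'t': 0.0, 'joint_pos': array([-1.15800156e+00,  3.20302257e-01,  1.56570872e+00, -9.41807962e-06,
        1.25739638e+00, -1.99661073e-02]), 'qvel': array([-0.00056473, -0.00045321, -0.0010842 , -0.0006659 ,  0.00123068,
       -0.00233913]), 'joint_efforts': array([-3.72536742e-03, -4.15535617e+01, -2.34162623e+01, -4.24045693e-04,
        8.33180908e-03, -2.31385151e-06]), 'eef_pos': array([ 240.96178187, -521.53488058,  230.46478698]), 'eef_rot': array([-3.13977813e+00, -2.72779415e-05,  4.32763760e-01]), 'force': array([ 0.07989029,  0.64093764, -0.74002354]), 'torque': array([0.01502191, 0.03207732, 0.01543353]), 'width': 85.24575350737243}
{'fx': 474.39964852423395, 'fy': 474.39964852423395, 'cx': 325.0170368792441, 'cy': 195.62848499589848, 'xyz': array([1005.15736411,  887.38178977,  943.0739886 ]), 'attitude': array([0.88013138, 0.02001843, 2.59103883])}
{'fx': 492.07142657981456, 'fy': 492.07142657981456, 'cx': 318.80315545700233, 'cy': 200.85887565462, 'xyz': array([ 210.92055693,    3.3379924 , 1689.56379099]), 'attitude': array([ 0.15616713, -0.00892262, -1.56878861])}
```

View pics/scene0.png

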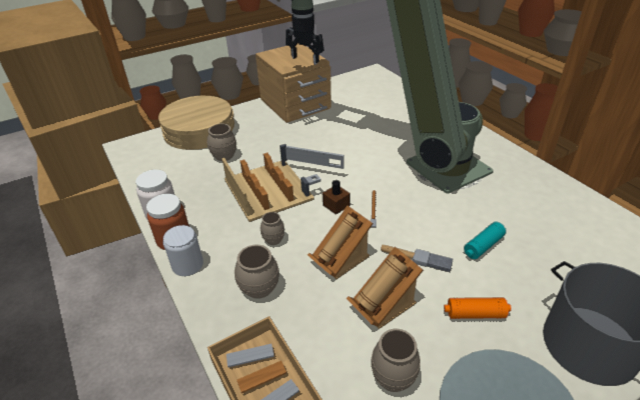

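View pics/top0.png

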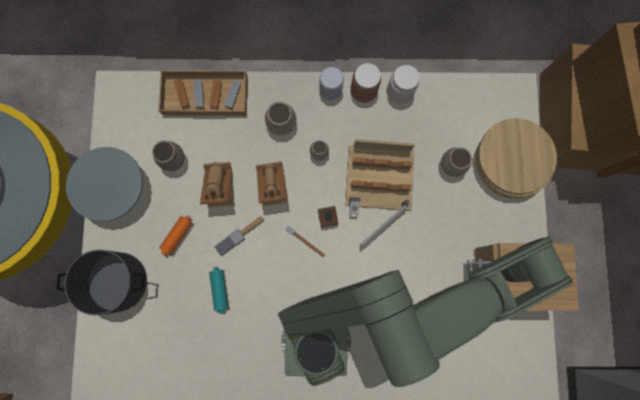

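Scene (view 1): two rollers on their rests at (380,283) thick and (342,238) thin, carrier (270,185), gate open (313,157), pin (336,195). Top (view 2): thick (214,183), thin (271,182), carrier (380,175), pin (327,217), staple (354,207), gate bar (385,225). The turquoise (219,290) and orange (176,236) rollers are look-alikes, lying flat on the table. Next is an enlarged crop to confirm.

```bash
cat > h.py <<'E'
import numpy as np, cv2
from scipy.spatial.transform import Rotation as R
from rig import *
def ray(s,u,v):
    d=np.array([(u-s["cx"])/s["fx"],-(v-s["cy"])/s["fy"],-1.])
    return np.array(s["xyz"]),R.from_euler("xyz",s["attitude"]).as_matrix()@d
def plane(s,u,v,z):
    p,d=ray(s,u,v); return p+d*(z-p[2])/d[2]
def proj(s,P):
    q=R.from_euler("xyz",s["attitude"]).as_matrix().T@(np.array(P)-s["xyz"])
    return np.array([s["cx"]-s["fx"]*q[0]/q[2],s["cy"]+s["fy"]*q[1]/q[2]])
def tri(s1,uv1,s2,uv2):
    a,b=ray(s1,*uv1);c,d=ray(s2,*uv2)
    t=np.linalg.lstsq(np.c_[b,-d],c-a,rcond=None)[0]
    return (a+b*t[0]+c+d*t[1])/2,np.linalg.norm(a+b*t[0]-c-d*t[1])
E
python3 - <<'E'
from h import *
s=snapshot("top");c=snapshot("scene")
cv2.imwrite("pics/topc.png",cv2.resize(s["image"][130:260,190:425],None,fx=3.4,fy=3.4,interpolation=cv2.INTER_CUBIC))
cv2.imwrite("pics/scec.png",cv2.resize(c["image"][140:330,215:435],None,fx=3,fy=3,interpolation=cv2.INTER_CUBIC))
for n,u,v,z in (("thick",214,183,90),("thin",271,182,85),("pin",327,216,90),("staple",354,207,60),("pot",319,148,85),("carrier",380,175,70)): print(n,plane(s,u,v,z).round())
E
```

```text
thick [521. 336.  90.]
thin [526. 148.  85.]
pin [413. -37.  90.]
staple [ 447. -129.   60.]
pot [643. -11.  85.]
carrier [ 555. -216.   70.]
```

View pics/topc.png

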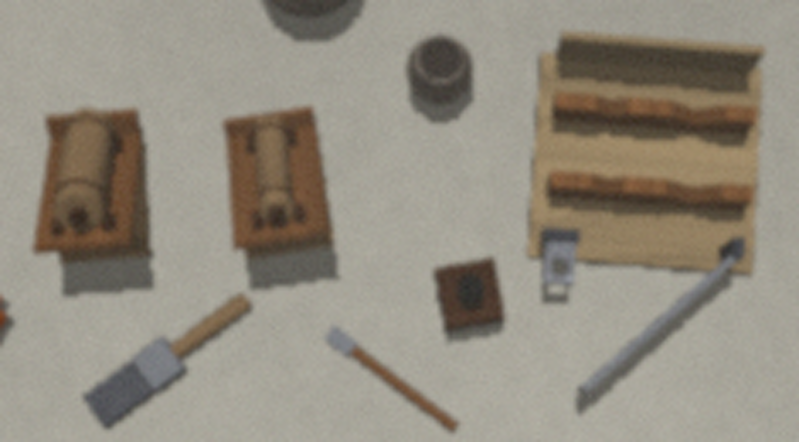

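View pics/scec.png

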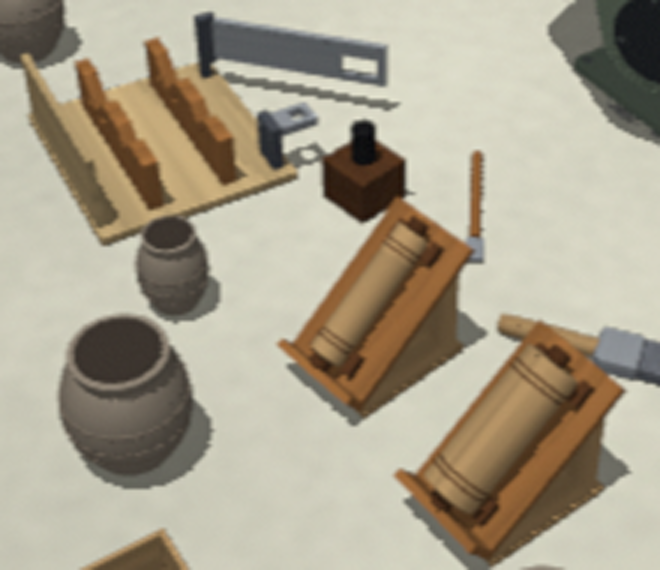

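Crops (views 3 and 4): natural wooden rollers lie on the two sloping rests. The wider one (crop 85,165 → top px 215,178) is roller_thick and the narrower one (crop 272,165) is roller_thin. The orange and turquoise rollers are flat on the table and excluded. The gate is open, and the staple, pin block and carrier are clear. I'll move above the carrier for a close wrist look.

Request:
{"fn": "drive_tool", "kwargs": {
  "rows": [
    {"dz":-0.05,"spin":0.144},
    {"dz":-0.05,"spin":0.144},
    {"dz":-0.05,"spin":0.145},
    {"dz":-0.03},
    {"dx":0.03,"dy":-0.04}
  ]
}}

```text
$.rows[0]: bad value
```

Request:
{"fn": "drive_tool", "kwargs": {
  "rows": [
    {"dx":0.03,"dy":-0.05},
    {"dx":0.03,"dy":-0.05},
    {"dx":0.03,"dy":-0.05},
    {"dx":0.03,"dy":-0.05},
    {"dx":0.03,"dy":-0.05}
  ]
}}

```text
$.rows[0]: bad value
```

Request:
{"fn": "drive_tool", "kwargs": {
  "rows": [
    {"dx":0.03,"dy":-0.03},
    {},
    {}
  ]
}}

```text
$.rows[0]: bad value
```

Run:
```python
from h import *
o=get_obs();print(o["t"],o["eef_pos"],o["eef_rot"],o["force"])
s=snapshot("wrist");np.save("w1.npy",s,allow_pickle=True)
print({k:v for k,v in s.items() if k!="image"})
cv2.imwrite("pics/w1.png",s["image"])
```

```text
0.2 [ 241.06810791 -521.70938251  230.8075789 ] [-3.14051023e+00 -3.67942949e-05  4.32833886e-01] [-0.39712904  0.09266549  0.93850428]
{'fx': 292.133551675547, 'fy': 292.133551675547, 'cx': 318.0766696172627, 'cy': 196.02360756561504, 'xyz': array([ 300.772043  , -494.85475691,  373.57542542]), 'attitude': array([-0.26201459,  0.00184598, -1.13884887])}
```

View pics/w1.png

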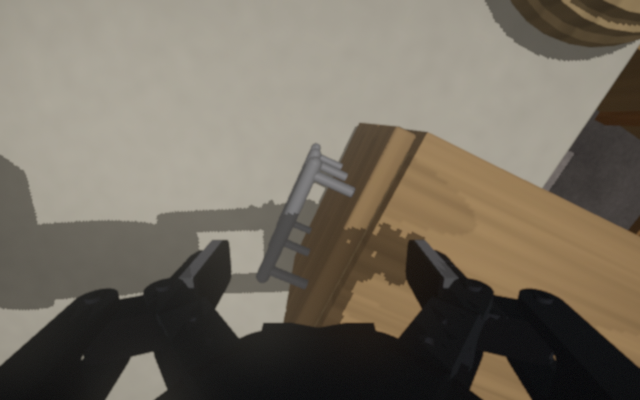

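View 5 shows only the robot's start area (drawer box), because the moves were refused. Each row needs all four keys.

Request:
{"fn": "drive_tool", "kwargs": {
  "rows": [
    {"dx":0,"dy":0,"dz":-0.05,"spin":0.144},
    {"dx":0,"dy":0,"dz":-0.05,"spin":0.144},
    {"dx":0,"dy":0,"dz":-0.05,"spin":0.145},
    {"dx":0,"dy":0,"dz":-0.03,"spin":0},
    {"dx":0.03,"dy":-0.04,"dz":0,"spin":0}
  ]
}}

```text
t: 0.88
eef_pos: [270.8, -484.0, 413.3]
eef_rot: [3.137, -0.002, -0.004]
force: [0.6, 1.0, -0.7]
width: 85.4
```

Request:
{"fn": "drive_tool", "kwargs": {
  "rows": [
    {"dx":0.03,"dy":-0.05,"dz":0,"spin":0},
    {"dx":0.03,"dy":-0.05,"dz":0,"spin":0},
    {"dx":0.03,"dy":-0.05,"dz":0,"spin":0},
    {"dx":0.03,"dy":-0.05,"dz":0,"spin":0},
    {"dx":0.03,"dy":-0.05,"dz":0,"spin":0}
  ]
}}

```text
t: 1.5
eef_pos: [421.8, -230.3, 411.4]
eef_rot: [3.141, -0.0, -0.0]
force: [0.3, -0.1, 1.8]
width: 85.3
```

Request:
{"fn": "drive_tool", "kwargs": {
  "rows": [
    {"dx":0.03,"dy":-0.03,"dz":0,"spin":0},
    {"dx":0,"dy":0,"dz":0,"spin":0},
    {"dx":0,"dy":0,"dz":0,"spin":0}
  ]
}}

```text
t: 1.88
eef_pos: [450.9, -202.3, 411.2]
eef_rot: [3.141, 0.001, -0.0]
force: [-0.1, 0.1, 0.1]
width: 85.5
```

Run:
```python
from h import *
s=snapshot("wrist");np.save("w1.npy",s,allow_pickle=True)
print({k:v for k,v in s.items() if k!="image"})
cv2.imwrite("pics/w2.png",cv2.resize(s["image"],None,fx=1.25,fy=1.25,interpolation=cv2.INTER_CUBIC))
```

```text
{'fx': 292.133551675547, 'fy': 292.133551675547, 'cx': 318.0766696172627, 'cy': 196.02360756561504, 'xyz': array([ 516.65165468, -202.64667856,  553.89194717]), 'attitude': array([-2.63090749e-01,  4.70355712e-05, -1.57177941e+00])}
```

View pics/w2.png

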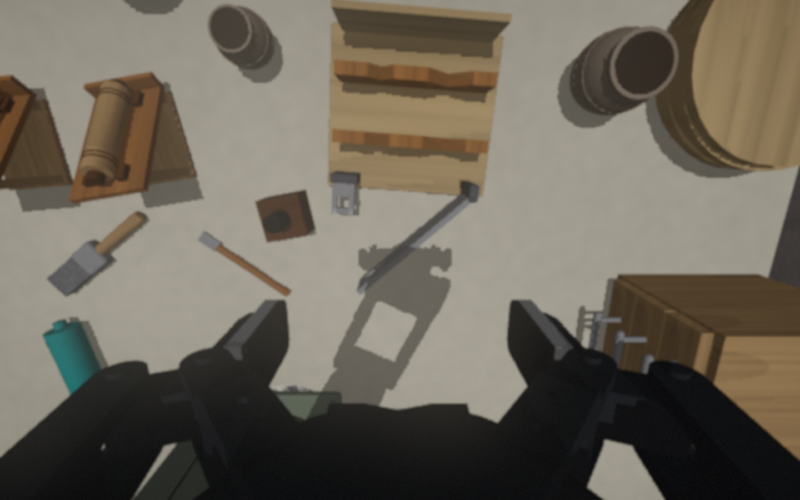

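View 6: carrier with its base corners at about (330,186), (482,193), (500,38); staple hole (344,203); hinge (470,190); gate tip (363,288); pin knob (277,219). Next I'll enlarge the carrier and measure.

Run:
```python
from h import *
s=np.load("w1.npy",allow_pickle=True).item()
im=s["image"][0:165,250:410]
cv2.imwrite("pics/w3.png",cv2.resize(im[:, :],None,fx=3.6,fy=3.6,interpolation=cv2.INTER_CUBIC))
```

```text
(no output)
```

View pics/w3.png

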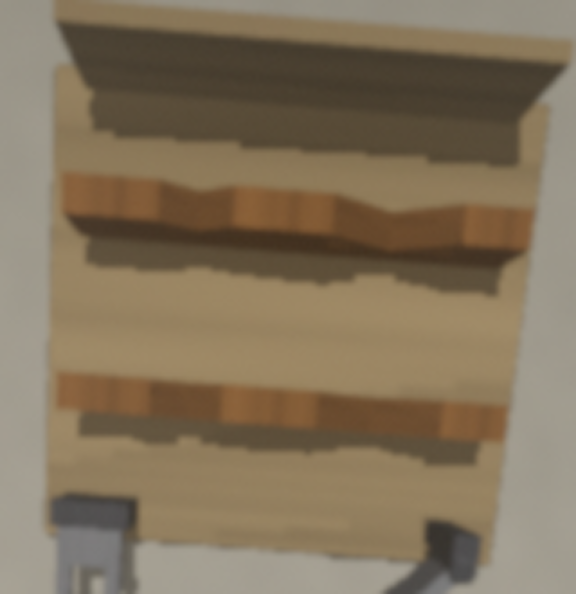

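View 7: notch ends on the near rail at u=149–221 (narrow) and 316–440 (wide). On the far rail they are at 160–236 and 335–464.

Run:
```python
from h import *
s=np.load("w1.npy",allow_pickle=True).item()
q=lambda u,v,z:plane(s,250+u/3.6-.4,v/3.6-.4,z)
P={}
for n,u,v in (("nn",185,399.5),("nw",378,414),("fn",198,204),("fw",399.5,220)):
    P[n]=q(u,v,70);print(n,P[n].round(1))
n=(P["nn"]+P["fn"])/2;w=(P["nw"]+P["fw"])/2
print("seatN",n,"seatW",w,np.linalg.norm(n-w),np.linalg.norm(P["fn"]-P["nn"]))
dy=(P["nn"]-P["nw"]+P["fn"]-P["fw"]);yaw=np.arctan2(-dy[0],dy[1]);print("yaw",yaw)
c=[q(*x,12) for x in((50,536),(490,563),(548,105),(55,66))];print("base ctr",np.mean(c,0),np.linalg.norm(c[0]-c[1]),np.linalg.norm(c[1]-c[2]), "yawb",np.arctan2(-(c[0]-c[1])[0],(c[0]-c[1])[1]))
f=lambda u,v,z:plane(s,u/1.25,v/1.25,z).round(1)
print("staple",f(344,203,60),"knobtop",f(277,219,90),"hinge",f(470,188,85),"gatetip",f(362,287,60))
print("thin hi end",f(95,178,120),"thin lo",f(118,85,60))
```

```text
nn [ 527.1 -175.5   70. ]
nw [ 520.8 -260.9   70. ]
fn [ 606.3 -182.2   70. ]
fw [ 600.  -267.5   70. ]
seatN [ 566.68190702 -178.84713219   70.        ] seatW [ 560.40327741 -264.21219681   70.        ] 85.59565086868125 79.50605020644733
yaw -0.07341814251356088
base ctr [ 560.69725176 -221.77393146   12.        ] 226.18690429941964 211.95322754987637 yawb -0.06196490833715822
staple [ 442.8 -129.7   60. ] knobtop [426.7 -46.9  90. ] hinge [ 465.6 -295.    85. ] gatetip [ 320.9 -151.    60. ]
thin hi end [481.5 152.2 120. ] thin lo [591.6 147.6  60. ]
```

Request:
{"fn": "drive_tool", "kwargs": {
  "rows": [
    {"dx":0,"dy":-0.06,"dz":0,"spin":0},
    {"dx":0,"dy":-0.06,"dz":0,"spin":0},
    {"dx":0,"dy":-0.06,"dz":0,"spin":0},
    {"dx":0,"dy":-0.06,"dz":0,"spin":0},
    {"dx":0,"dy":-0.06,"dz":0,"spin":0}
  ]
}}

```text
t: 2.55
eef_pos: [451.0, 98.3, 411.6]
eef_rot: [3.141, -0.001, -0.003]
force: [0.7, -0.5, 0.7]
width: 85.3
```

Request:
{"fn": "drive_tool", "kwargs": {
  "rows": [
    {"dx":0,"dy":-0.06,"dz":0.03,"spin":0},
    {"dx":0,"dy":-0.06,"dz":0.03,"spin":0},
    {"dx":0,"dy":-0.017,"dz":0,"spin":0},
    {"dx":0,"dy":0,"dz":0,"spin":0},
    {"dx":0,"dy":0,"dz":0,"spin":0}
  ]
}}

```text
t: 3.18
eef_pos: [452.0, 225.2, 356.6]
eef_rot: [3.142, -0.002, -0.002]
force: [0.2, 0.4, 0.1]
width: 85.3
```

Run:
```python
from h import *
o=get_obs();print(o["t"],o["eef_pos"])
s=snapshot("wrist");np.save("w2.npy",s,allow_pickle=True)
cv2.imwrite("pics/w4.png",cv2.resize(s["image"][0:200,170:470],None,fx=2.6,fy=2.6,interpolation=cv2.INTER_CUBIC))
```

```text
3.175 [451.96070543 225.18729394 356.56246574]
```

View pics/w4.png

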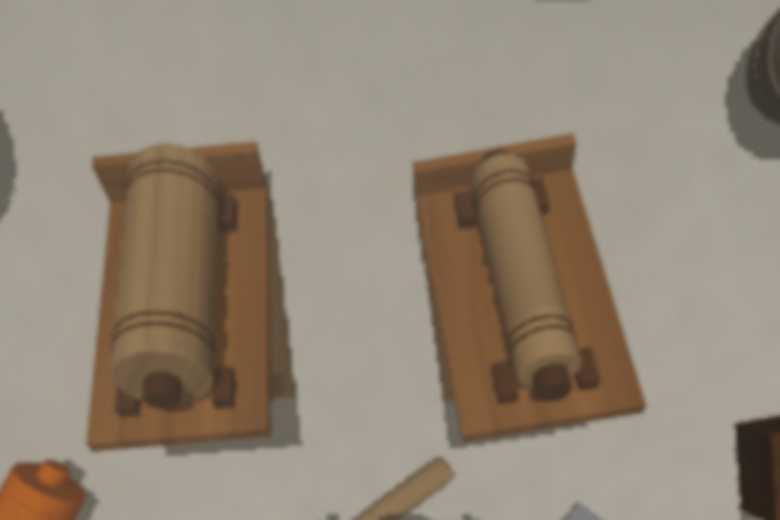

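View 8: thick roller, near knob at (161,390), plank's high corners (89,446) and (270,432). Thin roller, near knob at (551,381), corners (463,440) and (645,405).

Run:
```python
from h import *
s=np.load("w2.npy",allow_pickle=True).item()
F=lambda u,v:(170+u/2.6-.3,v/2.6-.3)
C=lambda P:((proj(s,P)+.3-[170,0])*2.6).round()
a=np.radians(38)
for n,r,c1,c2,k in (("thick",24,(89,446),(270,432),(161,390)),("thin",16,(463,440),(645,405),(551,381))):
    A=plane(s,*F(*c1),125);B=plane(s,*F(*c2),125);d=A-B
    yaw=np.arctan2(-d[0],d[1])   # robot-side frame: h points away from robot
    h=np.array([np.cos(yaw),np.sin(yaw),0]);e=h*np.cos(a)-np.array([0,0,1])*np.sin(a) # downhill
    nn=h*np.sin(a)+np.array([0,0,1])*np.cos(a)
    c=(A+B)/2+e*80+nn*r
    print(n,"width",np.linalg.norm(d),"yaw",yaw,"ctr",c.round(1),"knob pred",C(c-e*77),k,"far barrel top",C(c+e*65+nn*r),"near ring",C(c-e*47+nn*r))
    z=c[2]+77*np.sin(a); K=plane(s,*F(*k),z); print(" ctr from knob",(K+e*77).round(1))
```

```text
thick width 90.87953239399205 yaw 0.07437654441796679 ctr [532.4 333.6  94.7] knob pred [164. 409.] (161, 390) far barrel top [164. 146.] near ring [151. 325.]
 ctr from knob [541.3 334.5  94.7]
thin width 90.75471762451977 yaw 0.1896658481088793 ctr [534.  155.8  88.4] knob pred [555. 401.] (551, 381) far barrel top [494. 159.] near ring [543. 330.]
 ctr from knob [543.4 158.1  88.4]
```

Request:
{"fn": "drive_tool", "kwargs": {
  "rows": [
    {"dx":0.024,"dy":-0.036,"dz":0,"spin":0},
    {"dx":0.024,"dy":-0.036,"dz":0,"spin":0},
    {"dx":0.024,"dy":-0.036,"dz":0,"spin":0},
    {"dx":0,"dy":0,"dz":0.05,"spin":-0.074},
    {"dx":0,"dy":0,"dz":0.05,"spin":0}
  ],
  "hand": 0
}}

```text
t: 3.85
eef_pos: [524.7, 333.9, 255.2]
eef_rot: [-3.141, -0.003, 0.073]
force: [1.4, 0.3, -0.7]
width: 85.6
```

Request:
{"fn": "drive_tool", "kwargs": {
  "rows": [
    {"dx":0,"dy":0,"dz":0.04,"spin":0},
    {"dx":0,"dy":0,"dz":0.03,"spin":0},
    {"dx":0,"dy":0,"dz":0.02,"spin":0},
    {"dx":0,"dy":0,"dz":0,"spin":0}
  ]
}}

```text
t: 4.35
eef_pos: [523.4, 333.0, 164.6]
eef_rot: [3.14, 0.002, 0.072]
force: [-0.2, -0.5, -0.2]
width: 85.4
```

Request:
{"fn": "drive_tool", "kwargs": {
  "rows": [
    {"dx":0,"dy":0,"dz":0.03,"spin":0},
    {"dx":0,"dy":0,"dz":0.02,"spin":0},
    {"dx":0,"dy":0,"dz":0.017,"spin":0},
    {"dx":0,"dy":0,"dz":0.01,"spin":0},
    {"dx":0,"dy":0,"dz":0,"spin":0}
  ]
}}

```text
t: 4.97
eef_pos: [523.4, 334.6, 88.3]
eef_rot: [3.141, 0.0, 0.074]
force: [-1.0, -1.5, -0.9]
width: 85.5
```

Request:
{"fn": "drive_tool", "kwargs": {
  "rows": [
    {"dx":0,"dy":0,"dz":0,"spin":0},
    {"dx":0,"dy":0,"dz":0,"spin":0},
    {"dx":0,"dy":0,"dz":0,"spin":0},
    {"dx":0,"dy":0,"dz":0,"spin":0},
    {"dx":0,"dy":0,"dz":0,"spin":0}
  ],
  "hand": 1,
  "newtons": 40
}}

```text
t: 5.6
eef_pos: [523.7, 335.2, 89.4]
eef_rot: [-3.141, -0.001, 0.074]
force: [-1.5, -0.1, 6.5]
width: 46.5
```

Request:
{"fn": "drive_tool", "kwargs": {
  "rows": [
    {"dx":0,"dy":0,"dz":-0.01,"spin":0},
    {"dx":0,"dy":0,"dz":-0.02,"spin":0},
    {"dx":0,"dy":0,"dz":-0.03,"spin":0},
    {"dx":0,"dy":0,"dz":-0.04,"spin":0},
    {"dx":0,"dy":0,"dz":-0.04,"spin":0}
  ]
}}

```text
t: 6.22
eef_pos: [522.9, 334.3, 229.1]
eef_rot: [3.14, 0.001, 0.074]
force: [0.5, 0.6, -2.7]
width: 46.6
```

Request:
{"fn": "drive_tool", "kwargs": {
  "rows": [
    {"dx":0,"dy":0,"dz":0,"spin":0},
    {"dx":0,"dy":0,"dz":0,"spin":0}
  ]
}}

```text
t: 6.48
eef_pos: [522.5, 334.2, 226.8]
eef_rot: [3.14, 0.003, 0.074]
force: [-0.6, -1.1, -3.1]
width: 46.7
```

Run:
```python
from h import *
o=get_obs();print(o["t"],o["eef_pos"],o["force"],o["torque"])
s=snapshot("scene");np.save("s3.npy",s,allow_pickle=True)
w=snapshot("wrist");np.save("w3.npy",w,allow_pickle=True)
p=proj(s,o["eef_pos"]);print(p);u,v=p.astype(int)
a=cv2.resize(s["image"][v-70:v+60,u-65:u+65],(400,400),interpolation=cv2.INTER_CUBIC)
b=cv2.resize(w["image"],(400,250))
cv2.imwrite("pics/m5.png",np.hstack([a,np.vstack([b,np.zeros((150,400,3),np.uint8)])]))
```

```text
6.475 [522.48864188 334.17465644 226.84064184] [-0.56524962 -1.13356939 -3.11369482] [-0.03471892  0.04630659  0.07000913]
[388.8415174  237.26895075]
```

View pics/m5.png

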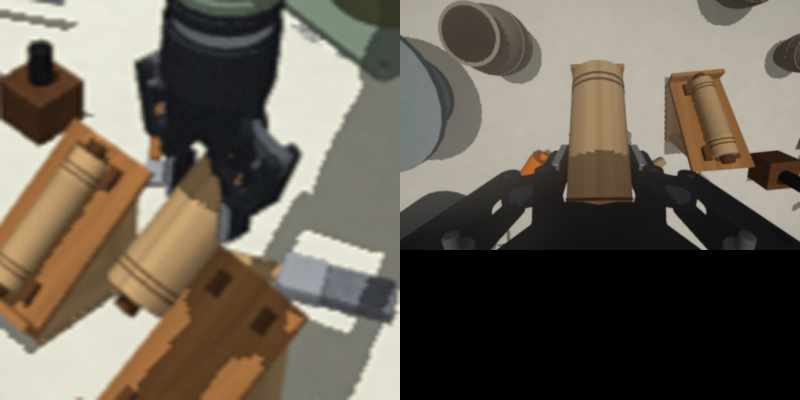

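View 9: the thick roller is firmly held, still tilted about 38°, and clear of the rest. I'll level it by pressing its low end softly on free table at about (490,35).

Request:
{"fn": "drive_tool", "kwargs": {
  "rows": [
    {"dx":0,"dy":0,"dz":-0.025,"spin":0.075},
    {"dx":0,"dy":0,"dz":0,"spin":0.074},
    {"dx":-0.002,"dy":0.05,"dz":0,"spin":0},
    {"dx":-0.002,"dy":0.05,"dz":0,"spin":0},
    {"dx":-0.002,"dy":0.05,"dz":0,"spin":0}
  ]
}}

```text
t: 7.2
eef_pos: [505.1, 184.0, 251.6]
eef_rot: [3.14, 0.003, -0.075]
force: [0.9, 0.3, -3.0]
width: 46.6
```

Request:
{"fn": "drive_tool", "kwargs": {
  "rows": [
    {"dx":-0.002,"dy":0.05,"dz":0,"spin":0},
    {"dx":-0.002,"dy":0.05,"dz":0,"spin":0},
    {"dx":0,"dy":0.05,"dz":0,"spin":0},
    {"dx":0,"dy":0,"dz":0.04,"spin":0},
    {"dx":0,"dy":0,"dz":0.05,"spin":0}
  ]
}}

```text
t: 7.82
eef_pos: [490.9, 35.5, 162.1]
eef_rot: [-3.141, -0.001, -0.077]
force: [0.0, 0.3, -3.3]
width: 46.7
```

Request:
{"fn": "drive_tool", "kwargs": {
  "rows": [
    {"dx":0,"dy":0,"dz":0.045,"spin":0},
    {"dx":0,"dy":0,"dz":0.03,"spin":0},
    {"dx":0,"dy":0,"dz":0.012,"spin":0},
    {"dx":0,"dy":0,"dz":0,"spin":0}
  ],
  "newtons": 25
}}

```text
t: 8.32
eef_pos: [490.4, 36.3, 75.6]
eef_rot: [3.141, 0.002, -0.075]
force: [-0.2, -0.1, -2.0]
width: 46.7
```

Request:
{"fn": "drive_tool", "kwargs": {
  "rows": [
    {"dx":0,"dy":0,"dz":0.01,"spin":0},
    {"dx":0,"dy":0,"dz":0.01,"spin":0},
    {"dx":0,"dy":0,"dz":0.008,"spin":0},
    {"dx":0,"dy":0,"dz":0.007,"spin":0},
    {"dx":0,"dy":0,"dz":0,"spin":0}
  ]
}}

```text
t: 8.95
eef_pos: [489.7, 36.2, 42.1]
eef_rot: [3.141, 0.001, -0.075]
force: [-3.8, -2.9, 6.7]
width: 46.7
```

Request:
{"fn": "drive_tool", "kwargs": {
  "rows": [
    {"dx":0,"dy":0,"dz":0.006,"spin":0},
    {"dx":0,"dy":0,"dz":0.006,"spin":0},
    {"dx":0,"dy":0,"dz":0.004,"spin":0},
    {"dx":0,"dy":0,"dz":0,"spin":0}
  ]
}}

```text
t: 9.45
eef_pos: [491.9, 35.1, 26.5]
eef_rot: [3.14, -0.003, -0.075]
force: [-0.6, -6.6, 4.4]
width: 46.8
```

Request:
{"fn": "drive_tool", "kwargs": {
  "rows": [
    {"dx":0,"dy":0,"dz":0.005,"spin":0},
    {"dx":0,"dy":0,"dz":0.004,"spin":0},
    {"dx":0,"dy":0,"dz":0.003,"spin":0},
    {"dx":0,"dy":0,"dz":0,"spin":0}
  ]
}}

```text
t: 9.95
eef_pos: [495.5, 33.5, 15.5]
eef_rot: [3.139, -0.011, -0.075]
force: [5.9, -18.5, 3.7]
width: 46.9
```

Run:
```python
from h import *
o=get_obs();print(o["t"],o["eef_pos"],o["force"],o["torque"])
s=snapshot("scene");np.save("s4.npy",s,allow_pickle=True)
P=o["eef_pos"]+[10,0,25];u,v=proj(s,P).astype(int);print(u,v)
cv2.imwrite("pics/m6.png",cv2.resize(s["image"][v-50:v+50,u-65:u+65],None,fx=6,fy=6,interpolation=cv2.INTER_CUBIC))
```

```text
9.95 [495.52679156  33.5476644   15.50813378] [  5.94457499 -18.46910678   3.6999733 ] [-1.22756132 -0.61900007 -0.25369826]
324 218
```

View pics/m6.png

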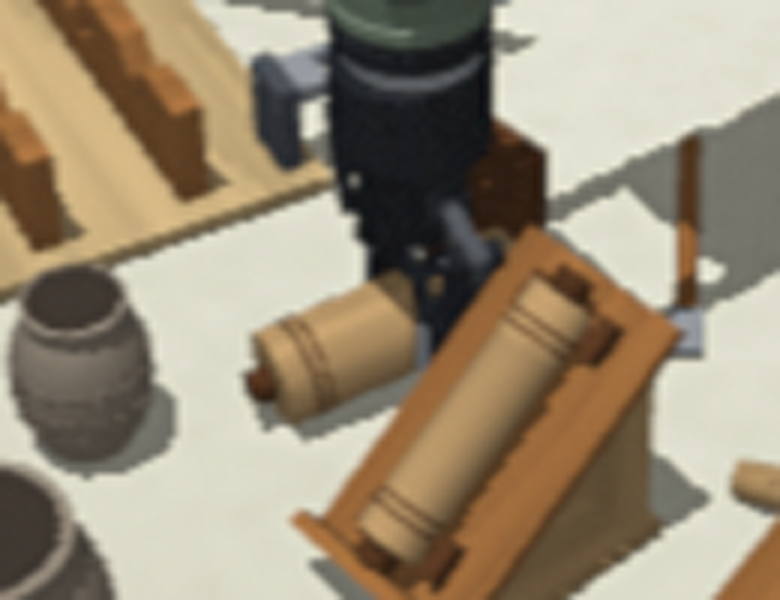

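View 10: the roller is nearly level on the table. The −18 N in y means the gripper's left side is brushing the thin rest, so I'll shift right before finishing.

Request:
{"fn": "drive_tool", "kwargs": {
  "rows": [
    {"dx":0,"dy":0.006,"dz":-0.003,"spin":0},
    {"dx":0,"dy":0.006,"dz":0,"spin":0},
    {"dx":0,"dy":0,"dz":0,"spin":0}
  ]
}}

```text
t: 10.38
eef_pos: [490.0, 23.9, 16.5]
eef_rot: [3.141, -0.001, -0.076]
force: [0.5, -2.0, 2.6]
width: 47.0
```

Request:
{"fn": "drive_tool", "kwargs": {
  "rows": [
    {"dx":0,"dy":0.003,"dz":0.004,"spin":0},
    {"dx":0,"dy":0,"dz":0.003,"spin":0},
    {"dx":0,"dy":0,"dz":0,"spin":0},
    {"dx":0,"dy":0,"dz":0,"spin":0}
  ]
}}

```text
t: 10.88
eef_pos: [488.7, 21.5, 8.9]
eef_rot: [3.141, 0.002, -0.075]
force: [-4.0, 0.8, 2.5]
width: 46.4
```

Request:
{"fn": "drive_tool", "kwargs": {
  "rows": [
    {"dx":0,"dy":0,"dz":0.002,"spin":0},
    {"dx":0,"dy":0,"dz":0.002,"spin":0},
    {"dx":0,"dy":0,"dz":0,"spin":0},
    {"dx":0,"dy":0,"dz":0,"spin":0}
  ]
}}

```text
t: 11.38
eef_pos: [489.2, 21.6, 8.3]
eef_rot: [3.142, 0.0, -0.074]
force: [-10.7, 1.3, 33.7]
width: 46.5
```

Run:
```python
from h import *
o=get_obs();print(o["t"],o["eef_pos"],o["force"],o["torque"])
s=snapshot("wrist");np.save("w4.npy",s,allow_pickle=True)
cv2.imwrite("pics/m7.png",s["image"])
# where barrel far end / near ring would be for a level roller, axis z=24
yaw=-.075;h=np.array([np.cos(yaw),np.sin(yaw),0]);g=np.r_[o["eef_pos"][:2],24]
for d in(60,70,80,90): print(d,proj(s,g+h*d+[0,0,24]).round(1))
```

```text
11.375 [489.1754885   21.55040165   8.33034389] [-10.72767024   1.29574209  33.65078876] [0.19639341 1.57535457 0.26706687]
60 [317.4 134.7]
70 [317.4 104.4]
80 [317.4  72.5]
90 [317.4  38.8]
```

View pics/m7.png

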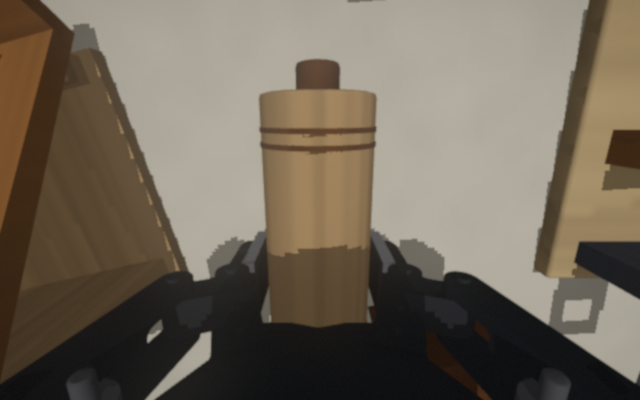

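View 11: the roller is level (far barrel edge at row 93), pressed flat, gripped about 8.5 mm from its centre. I'll lift and carry it to the wide seat.

Request:
{"fn": "drive_tool", "kwargs": {
  "rows": [
    {"dx":0,"dy":0,"dz":-0.004,"spin":0},
    {"dx":0,"dy":0,"dz":-0.03,"spin":0},
    {"dx":0,"dy":0,"dz":-0.05,"spin":0},
    {"dx":0,"dy":0,"dz":-0.06,"spin":0},
    {"dx":0.014,"dy":0.046,"dz":0,"spin":0}
  ],
  "newtons": 60
}}

```text
t: 12.05
eef_pos: [504.0, -24.5, 153.8]
eef_rot: [-3.141, -0.012, -0.071]
force: [1.3, -0.3, -2.5]
width: 46.5
```

Request:
{"fn": "drive_tool", "kwargs": {
  "rows": [
    {"dx":0.014,"dy":0.047,"dz":0,"spin":0},
    {"dx":0.014,"dy":0.047,"dz":0,"spin":0},
    {"dx":0.014,"dy":0.047,"dz":0,"spin":0},
    {"dx":0.014,"dy":0.047,"dz":0,"spin":0},
    {"dx":0.014,"dy":0.046,"dz":0,"spin":0}
  ]
}}

```text
t: 12.68
eef_pos: [552.9, -266.1, 148.3]
eef_rot: [3.142, 0.0, -0.076]
force: [1.1, -0.4, -1.4]
width: 46.4
```

Request:
{"fn": "drive_tool", "kwargs": {
  "rows": [
    {"dx":0,"dy":0,"dz":0,"spin":0},
    {"dx":0,"dy":0,"dz":0,"spin":0},
    {"dx":0,"dy":0,"dz":0,"spin":0}
  ]
}}

```text
t: 13.05
eef_pos: [552.2, -263.0, 149.0]
eef_rot: [-3.141, 0.001, -0.074]
force: [-0.2, -0.4, -1.2]
width: 46.3
```

```bash
cat > st.py <<'E'
from h import *
import sys
o=get_obs();x,y=float(sys.argv[1]),float(sys.argv[2])
yaw=o["eef_rot"][2];d=np.array([x,y])-o["eef_pos"][:2];c,s=np.cos(yaw),np.sin(yaw)
print(o["t"],o["eef_pos"].round(1),"yaw",yaw.round(4),o["force"].round(1),"dx,dy mm",(d@[c,s]).round(1),(d@[s,-c]).round(1))
E
python3 st.py 551.9 -263.6
python3 - <<'E'
from h import *
s=snapshot("wrist");np.save("w5.npy",s,allow_pickle=True)
E
```

```text
13.05 [ 552.2 -263.   149. ] yaw -0.074 [-0.2 -0.4 -1.2] dx,dy mm -0.3 0.7
```

Request:
{"fn": "drive_tool", "kwargs": {
  "rows": [
    {"dx":0,"dy":0,"dz":0.035,"spin":0},
    {"dx":0,"dy":0,"dz":0.025,"spin":0},
    {"dx":0,"dy":0,"dz":0.015,"spin":0},
    {"dx":0,"dy":0,"dz":0.006,"spin":0},
    {"dx":0,"dy":0,"dz":0,"spin":0}
  ]
}}

```text
t: 13.72
eef_pos: [552.8, -264.1, 68.7]
eef_rot: [3.141, -0.001, -0.075]
force: [-1.5, 0.2, -1.9]
width: 46.3
```

Request:
{"fn": "drive_tool", "kwargs": {
  "rows": [
    {"dx":0,"dy":0,"dz":0.003,"spin":0},
    {"dx":0,"dy":0,"dz":0.002,"spin":0},
    {"dx":0,"dy":0,"dz":0,"spin":0},
    {"dx":0,"dy":0,"dz":0,"spin":0}
  ]
}}

```text
t: 14.22
eef_pos: [552.5, -264.2, 63.6]
eef_rot: [3.141, -0.0, -0.075]
force: [0.2, -0.5, -2.0]
width: 46.2
```

Request:
{"fn": "drive_tool", "kwargs": {
  "rows": [
    {"dx":0,"dy":0,"dz":0.002,"spin":0},
    {"dx":0,"dy":0,"dz":0.001,"spin":0},
    {"dx":0,"dy":0,"dz":0,"spin":0},
    {"dx":0,"dy":0,"dz":0,"spin":0}
  ],
  "newtons": 25
}}

```text
t: 14.72
eef_pos: [552.6, -263.9, 60.9]
eef_rot: [-3.142, -0.001, -0.075]
force: [-1.6, 2.7, 5.0]
width: 46.4
```

Request:
{"fn": "drive_tool", "kwargs": {
  "rows": [
    {"dx":0,"dy":0,"dz":0.001,"spin":0},
    {"dx":0,"dy":0,"dz":0,"spin":0},
    {"dx":0,"dy":0,"dz":0,"spin":0}
  ]
}}

```text
t: 15.1
eef_pos: [552.7, -263.9, 60.8]
eef_rot: [-3.142, -0.001, -0.075]
force: [-2.7, 3.2, 10.3]
width: 46.2
```

Request:
{"fn": "drive_tool", "kwargs": {
  "rows": [
    {"dx":0,"dy":0,"dz":0,"spin":0},
    {"dx":0,"dy":0,"dz":0,"spin":0},
    {"dx":0,"dy":0,"dz":0,"spin":0},
    {"dx":0,"dy":0,"dz":0,"spin":0}
  ],
  "hand": 0
}}

```text
t: 15.6
eef_pos: [552.4, -264.3, 59.1]
eef_rot: [3.142, 0.0, -0.075]
force: [-0.4, 0.5, -0.5]
width: 85.4
```

Request:
{"fn": "drive_tool", "kwargs": {
  "rows": [
    {"dx":0,"dy":0,"dz":-0.01,"spin":0},
    {"dx":0,"dy":0,"dz":-0.03,"spin":0},
    {"dx":0,"dy":0,"dz":-0.06,"spin":0},
    {"dx":0,"dy":0,"dz":-0.06,"spin":0},
    {"dx":-0.03,"dy":0,"dz":-0.05,"spin":0}
  ]
}}

```text
t: 16.23
eef_pos: [523.6, -262.1, 272.6]
eef_rot: [3.14, -0.004, -0.074]
force: [0.2, -0.4, 1.1]
width: 85.2
```

Request:
{"fn": "drive_tool", "kwargs": {
  "rows": [
    {"dx":-0.05,"dy":0,"dz":-0.03,"spin":0},
    {"dx":0,"dy":0,"dz":0,"spin":0},
    {"dx":0,"dy":0,"dz":0,"spin":0}
  ]
}}

```text
t: 16.6
eef_pos: [472.8, -258.1, 299.6]
eef_rot: [3.141, -0.001, -0.075]
force: [-0.2, 0.9, 0.2]
width: 85.6
```

Run:
```python
from h import *
o=get_obs();print(o["t"],o["eef_pos"])
s=snapshot("wrist");np.save("w6.npy",s,allow_pickle=True)
yaw=-.075;h=np.array([np.cos(yaw),np.sin(yaw),0]);l=np.array([-h[1],h[0],0])
c=np.array([560.4,-264.2,76])
g=lambda P:s["image"][tuple(np.clip(proj(s,P)[::-1].round().astype(int),0,[399,639]))]
print("along top of barrel, z=100");print([(int(d),g(c+h*d+[0,0,24]).tolist()) for d in range(-80,84,4)])
print("across at x=0");print([(int(d),g(c+l*d+[0,0,10]).tolist()) for d in range(-36,38,3)])
```

```text
16.6 [ 472.81500169 -258.06963502  299.57218802]
along top of barrel, z=100
[(-80, [91, 124, 144]), (-76, [78, 106, 124]), (-72, [50, 69, 85]), (-68, [41, 59, 82]), (-64, [39, 55, 74]), (-60, [80, 113, 139]), (-56, [81, 115, 140]), (-52, [80, 113, 140]), (-48, [57, 84, 110]), (-44, [73, 104, 130]), (-40, [67, 96, 121]), (-36, [80, 114, 139]), (-32, [80, 113, 139]), (-28, [79, 112, 138]), (-24, [79, 113, 138]), (-20, [79, 112, 138]), (-16, [79, 112, 138]), (-12, [77, 111, 137]), (-8, [77, 111, 137]), (-4, [78, 111, 137]), (0, [78, 111, 137]), (4, [77, 111, 136]), (8, [77, 111, 137]), (12, [77, 110, 136]), (16, [76, 110, 135]), (20, [77, 110, 136]), (24, [76, 110, 135]), (28, [76, 109, 135]), (32, [76, 109, 134]), (36, [75, 108, 134]), (40, [75, 108, 135]), (44, [75, 108, 133]), (48, [51, 77, 103]), (52, [59, 88, 112]), (56, [72, 105, 131]), (60, [74, 108, 133]), (64, [74, 107, 132]), (68, [35, 54, 80]), (72, [33, 53, 79]), (76, [43, 60, 73]), (80, [40, 56, 68])]
across at x=0
[(-36, [104, 139, 161]), (-33, [104, 139, 160]), (-30, [103, 139, 160]), (-27, [103, 138, 160]), (-24, [87, 119, 140]), (-21, [61, 86, 106]), (-18, [70, 99, 123]), (-15, [76, 109, 133]), (-12, [77, 110, 135]), (-9, [81, 115, 141]), (-6, [83, 118, 144]), (-3, [80, 115, 141]), (0, [78, 112, 137]), (3, [82, 117, 144]), (6, [83, 119, 146]), (9, [82, 117, 143]), (12, [75, 108, 133]), (15, [72, 104, 128]), (18, [68, 98, 122]), (21, [61, 88, 109]), (24, [89, 123, 144]), (27, [100, 137, 158]), (30, [100, 136, 158]), (33, [100, 136, 158]), (36, [100, 136, 158])]
```

Run:
```python
from h import *
s=np.load("w6.npy",allow_pickle=True).item()
yaw=-.075;h=np.array([np.cos(yaw),np.sin(yaw),0]);l=np.array([-h[1],h[0],0])
c=np.array([560.4,-264.2,0]);im=s["image"].astype(np.float32)
def g(P):
    u,v=proj(s,P);return cv2.getRectSubPix(im,(1,1),(float(u),float(v)))[0,0]
for nm,off,z,r in(("barrel",0,100,list(range(-70,-36))+list(range(42,75))),("rails",43,70,list(range(-54,-26))+list(range(26,56)))):
    print(nm,[(d,int(g(c+h*d+l*off+[0,0,z])[2]),int(g(c+h*d+l*off+[0,0,z])[0])) for d in r])
```

```text
barrel [(-70, 81, 41), (-69, 81, 41), (-68, 81, 41), (-67, 81, 41), (-66, 80, 40), (-65, 77, 39), (-64, 75, 40), (-63, 85, 47), (-62, 110, 62), (-61, 128, 74), (-60, 137, 79), (-59, 139, 80), (-58, 139, 80), (-57, 139, 80), (-56, 140, 80), (-55, 140, 80), (-54, 140, 80), (-53, 139, 80), (-52, 139, 80), (-51, 138, 79), (-50, 133, 75), (-49, 122, 67), (-48, 110, 57), (-47, 114, 60), (-46, 127, 70), (-45, 134, 75), (-44, 132, 74), (-43, 121, 66), (-42, 109, 57), (-41, 108, 57), (-40, 123, 68), (-39, 135, 77), (-38, 138, 79), (-37, 139, 79), (42, 134, 74), (43, 134, 75), (44, 133, 75), (45, 126, 69), (46, 107, 56), (47, 92, 43), (48, 104, 52), (49, 122, 65), (50, 130, 73), (51, 126, 69), (52, 108, 56), (53, 94, 45), (54, 105, 52), (55, 122, 65), (56, 131, 73), (57, 133, 74), (58, 133, 74), (59, 133, 75), (60, 133, 74), (61, 133, 74), (62, 133, 75), (63, 133, 75), (64, 132, 74), (65, 130, 72), (66, 118, 63), (67, 96, 47), (68, 81, 35), (69, 78, 34), (70, 78, 33), (71, 79, 33), (72, 79, 33), (73, 78, 33), (74, 76, 36)]
rails [(-54, 102, 63), (-53, 96, 59), (-52, 94, 57), (-51, 93, 57), (-50, 94, 57), (-49, 98, 56), (-48, 108, 54), (-47, 117, 53), (-46, 122, 52), (-45, 123, 51), (-44, 124, 51), (-43, 125, 51), (-42, 125, 52), (-41, 124, 52), (-40, 124, 52), (-39, 124, 52), (-38, 124, 52), (-37, 123, 51), (-36, 124, 51), (-35, 124, 51), (-34, 123, 50), (-33, 121, 50), (-32, 116, 52), (-31, 122, 65), (-30, 136, 80), (-29, 148, 91), (-28, 154, 96), (-27, 156, 98), (26, 70, 33), (27, 67, 29), (28, 66, 29), (29, 66, 29), (30, 67, 30), (31, 75, 32), (32, 93, 37), (33, 110, 43), (34, 120, 47), (35, 122, 49), (36, 122, 48), (37, 122, 48), (38, 122, 49), (39, 122, 48), (40, 122, 48), (41, 122, 48), (42, 121, 48), (43, 122, 48), (44, 122, 48), (45, 122, 48), (46, 122, 49), (47, 125, 55), (48, 131, 67), (49, 138, 81), (50, 142, 87), (51, 143, 89), (52, 144, 90), (53, 144, 90), (54, 142, 89), (55, 142, 89)]
```

The thick roller sits +2.7 mm off centre (far side), judged from its rings against the rails. I'll re-grip it and correct that now.

Request:
{"fn": "drive_tool", "kwargs": {
  "rows": [
    {"dx":0.04,"dy":0,"dz":0.04,"spin":0},
    {"dx":0.04,"dy":0,"dz":0.04,"spin":0},
    {"dx":0,"dy":0,"dz":0.06,"spin":0},
    {"dx":0,"dy":0,"dz":0.05,"spin":0},
    {"dx":0,"dy":0,"dz":0.03,"spin":0}
  ]
}}

```text
t: 17.27
eef_pos: [551.3, -262.8, 74.3]
eef_rot: [-3.139, 0.007, -0.074]
force: [0.2, -0.3, 0.5]
width: 85.2
```

Request:
{"fn": "drive_tool", "kwargs": {
  "rows": [
    {"dx":0,"dy":0,"dz":0.015,"spin":0},
    {"dx":0,"dy":0,"dz":0.003,"spin":0},
    {"dx":0,"dy":0,"dz":0,"spin":0},
    {"dx":0,"dy":0,"dz":0,"spin":0}
  ]
}}

```text
t: 17.77
eef_pos: [553.3, -264.6, 62.8]
eef_rot: [3.14, -0.003, -0.075]
force: [0.6, -0.1, 0.1]
width: 85.6
```

Request:
{"fn": "drive_tool", "kwargs": {
  "rows": [
    {"dx":0,"dy":0,"dz":0,"spin":0},
    {"dx":0,"dy":0,"dz":0,"spin":0},
    {"dx":0,"dy":0,"dz":0,"spin":0},
    {"dx":0,"dy":0,"dz":0,"spin":0}
  ],
  "hand": 1,
  "newtons": 40
}}

```text
t: 18.27
eef_pos: [552.6, -263.6, 62.3]
eef_rot: [-3.141, -0.001, -0.076]
force: [-0.6, 3.3, 5.0]
width: 46.7
```

Request:
{"fn": "drive_tool", "kwargs": {
  "rows": [
    {"dx":0,"dy":0,"dz":-0.003,"spin":0},
    {"dx":-0.003,"dy":0,"dz":0,"spin":0},
    {"dx":0,"dy":0,"dz":0,"spin":0},
    {"dx":0,"dy":0,"dz":0.002,"spin":0},
    {"dx":0,"dy":0,"dz":0.001,"spin":0}
  ]
}}

```text
t: 18.9
eef_pos: [549.5, -263.6, 62.4]
eef_rot: [-3.141, -0.0, -0.076]
force: [-1.9, 3.5, 9.3]
width: 46.7
```

Request:
{"fn": "drive_tool", "kwargs": {
  "rows": [
    {"dx":0,"dy":0,"dz":0,"spin":0},
    {"dx":0,"dy":0,"dz":0,"spin":0}
  ]
}}

```text
t: 19.15
eef_pos: [549.6, -263.6, 62.5]
eef_rot: [-3.141, -0.0, -0.075]
force: [-1.8, 2.2, 5.3]
width: 46.6
```

Request:
{"fn": "drive_tool", "kwargs": {
  "rows": [
    {"dx":0,"dy":0,"dz":0,"spin":0},
    {"dx":0,"dy":0,"dz":0,"spin":0},
    {"dx":0,"dy":0,"dz":0,"spin":0},
    {"dx":0,"dy":0,"dz":-0.02,"spin":0},
    {"dx":0,"dy":0,"dz":-0.06,"spin":0}
  ],
  "hand": 0
}}

```text
t: 19.77
eef_pos: [547.4, -263.0, 138.8]
eef_rot: [-3.139, 0.008, -0.075]
force: [1.2, -1.0, 0.8]
width: 85.3
```

Request:
{"fn": "drive_tool", "kwargs": {
  "rows": [
    {"dx":0,"dy":0,"dz":-0.06,"spin":0},
    {"dx":0,"dy":0,"dz":-0.06,"spin":0},
    {"dx":-0.0075,"dy":-0.06,"dz":0,"spin":0},
    {"dx":-0.0075,"dy":-0.06,"dz":0,"spin":0},
    {"dx":-0.0075,"dy":-0.06,"dz":0,"spin":0}
  ]
}}

```text
t: 20.4
eef_pos: [540.3, -81.2, 261.5]
eef_rot: [-3.142, -0.001, -0.076]
force: [0.3, 1.0, 0.3]
width: 85.4
```

Request:
{"fn": "drive_tool", "kwargs": {
  "rows": [
    {"dx":-0.0075,"dy":-0.06,"dz":0,"spin":0},
    {"dx":-0.0075,"dy":-0.06,"dz":0,"spin":0},
    {"dx":-0.0075,"dy":-0.06,"dz":0,"spin":0},
    {"dx":-0.007,"dy":-0.057,"dz":0,"spin":-0.132},
    {"dx":0,"dy":0,"dz":0,"spin":-0.133}
  ]
}}

```text
t: 21.02
eef_pos: [528.4, 159.6, 261.1]
eef_rot: [-3.141, 0.0, 0.2]
force: [0.2, -0.2, 0.1]
width: 85.3
```

Request:
{"fn": "drive_tool", "kwargs": {
  "rows": [
    {"dx":0,"dy":0,"dz":0.04,"spin":0},
    {"dx":0,"dy":0,"dz":0.02,"spin":0},
    {"dx":0,"dy":0,"dz":0,"spin":0}
  ]
}}

```text
t: 21.4
eef_pos: [527.9, 155.6, 199.8]
eef_rot: [3.141, 0.004, 0.19]
force: [-0.6, -0.4, 0.7]
width: 85.3
```

```bash
python3 st.py 529 155.5
python3 - <<'E'
from h import *
s=snapshot("wrist");np.save("w7.npy",s,allow_pickle=True)
yaw=.19;a=np.radians(38);h=np.array([np.cos(yaw),np.sin(yaw),0]);l=np.array([-h[1],h[0],0]);e=h*np.cos(a)-np.array([0,0,1])*np.sin(a);n=h*np.sin(a)+np.array([0,0,1])*np.cos(a)
c=np.array([533,156,88.5]);im=s["image"].astype(np.float32)
def g(P):
    u,v=proj(s,P);return int(cv2.getRectSubPix(im,(1,1),(float(u),float(v)))[0,0][2]) if 0<u<639 and 0<v<399 else -1
print("along(+down)",[(d,g(c+e*d+n*16)) for d in range(-84,84,2)])
print("across",[(d,g(c+e*20+l*d)) for d in range(-30,31,2)])
E
```

```text
21.4 [527.9 155.6 199.8] yaw 0.1899 [-0.6 -0.4  0.7] dx,dy mm 1.1 0.3
along(+down) [(-84, 111), (-82, 95), (-80, 85), (-78, 85), (-76, 83), (-74, 60), (-72, 58), (-70, 58), (-68, 58), (-66, 58), (-64, 57), (-62, 64), (-60, 92), (-58, 101), (-56, 100), (-54, 100), (-52, 100), (-50, 100), (-48, 100), (-46, 90), (-44, 69), (-42, 98), (-40, 91), (-38, 71), (-36, 97), (-34, 98), (-32, 94), (-30, 97), (-28, 135), (-26, 146), (-24, 146), (-22, 146), (-20, 146), (-18, 147), (-16, 147), (-14, 147), (-12, 147), (-10, 147), (-8, 147), (-6, 148), (-4, 148), (-2, 148), (0, 148), (2, 148), (4, 148), (6, 149), (8, 149), (10, 148), (12, 148), (14, 149), (16, 149), (18, 149), (20, 149), (22, 149), (24, 149), (26, 149), (28, 150), (30, 150), (32, 150), (34, 150), (36, 150), (38, 150), (40, 150), (42, 151), (44, 151), (46, 151), (48, 141), (50, 108), (52, 133), (54, 140), (56, 110), (58, 134), (60, 151), (62, 152), (64, 152), (66, 152), (68, 142), (70, 102), (72, 89), (74, 107), (76, 136), (78, 150), (80, 169), (82, 176)]
across [(-30, 137), (-28, 139), (-26, 138), (-24, 136), (-22, 136), (-20, 129), (-18, 117), (-16, 132), (-14, 141), (-12, 145), (-10, 149), (-8, 152), (-6, 153), (-4, 153), (-2, 151), (0, 148), (2, 146), (4, 142), (6, 137), (8, 130), (10, 120), (12, 117), (14, 130), (16, 132), (18, 132), (20, 136), (22, 139), (24, 139), (26, 139), (28, 137), (30, 135)]
```

Request:
{"fn": "drive_tool", "kwargs": {
  "rows": [
    {"dx":0.0055,"dy":0.0027,"dz":0.03,"spin":0},
    {"dx":0,"dy":0,"dz":0.04,"spin":0},
    {"dx":0,"dy":0,"dz":0.03,"spin":0},
    {"dx":0,"dy":0,"dz":0.018,"spin":0},
    {"dx":0,"dy":0,"dz":0,"spin":0}
  ]
}}

```text
t: 22.08
eef_pos: [535.0, 154.1, 83.4]
eef_rot: [3.141, 0.001, 0.19]
force: [0.4, 0.2, -0.2]
width: 85.2
```

Request:
{"fn": "drive_tool", "kwargs": {
  "rows": [
    {"dx":0,"dy":0,"dz":0,"spin":0},
    {"dx":0,"dy":0,"dz":0,"spin":0},
    {"dx":0,"dy":0,"dz":0,"spin":0},
    {"dx":0,"dy":0,"dz":0,"spin":0},
    {"dx":0,"dy":0,"dz":0,"spin":0}
  ],
  "hand": 1,
  "newtons": 40
}}

```text
t: 22.7
eef_pos: [535.3, 154.3, 84.5]
eef_rot: [3.141, -0.002, 0.19]
force: [-1.1, 0.4, 6.4]
width: 30.5
```

Request:
{"fn": "drive_tool", "kwargs": {
  "rows": [
    {"dx":0,"dy":0,"dz":-0.01,"spin":0},
    {"dx":0,"dy":0,"dz":-0.03,"spin":0},
    {"dx":0,"dy":0,"dz":-0.05,"spin":0},
    {"dx":0,"dy":0,"dz":-0.05,"spin":0.132},
    {"dx":0,"dy":0,"dz":0,"spin":0.133}
  ]
}}

```text
t: 23.32
eef_pos: [537.0, 154.9, 228.3]
eef_rot: [-3.138, -0.009, -0.079]
force: [0.6, -1.3, -2.1]
width: 30.1
```

Request:
{"fn": "drive_tool", "kwargs": {
  "rows": [
    {"dx":-0.01,"dy":0.046,"dz":0,"spin":0},
    {"dx":-0.01,"dy":0.045,"dz":0,"spin":0},
    {"dx":-0.01,"dy":0.045,"dz":0,"spin":0},
    {"dx":0,"dy":0,"dz":0.03,"spin":0},
    {"dx":0,"dy":0,"dz":0.05,"spin":0}
  ]
}}

```text
t: 23.95
eef_pos: [496.1, 20.2, 144.4]
eef_rot: [-3.141, -0.006, -0.077]
force: [-0.3, -0.2, -1.4]
width: 30.0
```

Request:
{"fn": "drive_tool", "kwargs": {
  "rows": [
    {"dx":0,"dy":0,"dz":0.04,"spin":0},
    {"dx":0,"dy":0,"dz":0.025,"spin":0},
    {"dx":0,"dy":0,"dz":0.01,"spin":0},
    {"dx":0,"dy":0,"dz":0,"spin":0}
  ],
  "newtons": 25
}}

```text
t: 24.45
eef_pos: [494.7, 20.9, 68.4]
eef_rot: [3.141, 0.0, -0.075]
force: [-0.9, 0.1, -1.5]
width: 30.5
```

Request:
{"fn": "drive_tool", "kwargs": {
  "rows": [
    {"dx":0,"dy":0,"dz":0.01,"spin":0},
    {"dx":0,"dy":0,"dz":0.01,"spin":0},
    {"dx":0,"dy":0,"dz":0.007,"spin":0},
    {"dx":0,"dy":0,"dz":0.006,"spin":0},
    {"dx":0,"dy":0,"dz":0.005,"spin":0}
  ]
}}

```text
t: 25.08
eef_pos: [492.5, 20.9, 30.7]
eef_rot: [3.141, 0.004, -0.075]
force: [-7.2, 1.0, 8.5]
width: 30.5
```

Request:
{"fn": "drive_tool", "kwargs": {
  "rows": [
    {"dx":0,"dy":0,"dz":0.004,"spin":0},
    {"dx":0,"dy":0,"dz":0.004,"spin":0},
    {"dx":0,"dy":0,"dz":0.004,"spin":0},
    {"dx":0,"dy":0,"dz":0,"spin":0}
  ]
}}

```text
t: 25.58
eef_pos: [494.8, 21.0, 18.7]
eef_rot: [-3.141, -0.001, -0.075]
force: [-2.0, 0.8, 4.3]
width: 30.1
```

Request:
{"fn": "drive_tool", "kwargs": {
  "rows": [
    {"dx":0,"dy":0,"dz":0.004,"spin":0},
    {"dx":0,"dy":0,"dz":0.003,"spin":0},
    {"dx":0,"dy":0,"dz":0.001,"spin":0},
    {"dx":0,"dy":0,"dz":0,"spin":0}
  ]
}}

```text
t: 26.08
eef_pos: [494.6, 20.8, 10.4]
eef_rot: [3.141, 0.0, -0.075]
force: [-3.5, -0.2, 3.8]
width: 30.0
```

Request:
{"fn": "drive_tool", "kwargs": {
  "rows": [
    {"dx":0,"dy":0,"dz":0.002,"spin":0},
    {"dx":0,"dy":0,"dz":0,"spin":0},
    {"dx":0,"dy":0,"dz":0,"spin":0}
  ]
}}

```text
t: 26.45
eef_pos: [494.4, 20.9, 9.4]
eef_rot: [-3.142, 0.0, -0.076]
force: [-5.9, 0.2, 14.2]
width: 30.3
```

Request:
{"fn": "drive_tool", "kwargs": {
  "rows": [
    {"dx":0,"dy":0,"dz":0.0015,"spin":0},
    {"dx":0,"dy":0,"dz":0,"spin":0},
    {"dx":0,"dy":0,"dz":0,"spin":0}
  ]
}}

```text
t: 26.82
eef_pos: [494.4, 20.8, 9.3]
eef_rot: [-3.142, -0.0, -0.076]
force: [-7.9, 0.0, 25.8]
width: 30.6
```

Run:
```python
from h import *
o=get_obs();print(o["eef_pos"],o["force"])
s=snapshot("wrist");np.save("w8.npy",s,allow_pickle=True)
yaw=-.075;h=np.array([np.cos(yaw),np.sin(yaw),0]);im=s["image"].astype(np.float32)
def prof(s,g,ds):
    im=s["image"].astype(np.float32);r=[]
    for d in ds:
        u,v=proj(s,g+h*d);r.append((d,int(cv2.getRectSubPix(im,(1,1),(float(u),float(v)))[0,0][2])))
    return r
print(prof(s,np.r_[o["eef_pos"][:2],32],range(35,95)))
s4=np.load("w4.npy",allow_pickle=True).item()
print("thick",prof(s4,np.array([489.2,21.6,48]),range(45,85)))
```

```text
[494.44927823  20.83390991   9.29423974] [-7.92712389e+00  4.13776002e-03  2.58374278e+01]
[(35, 156), (36, 156), (37, 156), (38, 156), (39, 157), (40, 157), (41, 157), (42, 157), (43, 157), (44, 157), (45, 157), (46, 158), (47, 158), (48, 157), (49, 147), (50, 112), (51, 95), (52, 138), (53, 158), (54, 159), (55, 153), (56, 118), (57, 96), (58, 142), (59, 159), (60, 159), (61, 159), (62, 159), (63, 159), (64, 159), (65, 159), (66, 159), (67, 159), (68, 159), (69, 159), (70, 152), (71, 91), (72, 88), (73, 90), (74, 91), (75, 92), (76, 93), (77, 94), (78, 95), (79, 96), (80, 95), (81, 96), (82, 159), (83, 170), (84, 170), (85, 170), (86, 170), (87, 170), (88, 170), (89, 170), (90, 170), (91, 170), (92, 170), (93, 169), (94, 169)]
thick [(45, 148), (46, 148), (47, 148), (48, 148), (49, 148), (50, 148), (51, 148), (52, 148), (53, 143), (54, 97), (55, 94), (56, 110), (57, 147), (58, 148), (59, 146), (60, 100), (61, 95), (62, 105), (63, 146), (64, 148), (65, 149), (66, 148), (67, 148), (68, 148), (69, 148), (70, 148), (71, 148), (72, 148), (73, 148), (74, 148), (75, 109), (76, 91), (77, 93), (78, 93), (79, 95), (80, 95), (81, 97), (82, 97), (83, 97), (84, 118)]
```

Request:
{"fn": "drive_tool", "kwargs": {
  "rows": [
    {"dx":0,"dy":0,"dz":-0.004,"spin":0},
    {"dx":0,"dy":0,"dz":-0.03,"spin":0},
    {"dx":0,"dy":0,"dz":-0.05,"spin":0},
    {"dx":0,"dy":0,"dz":-0.06,"spin":0},
    {"dx":0.02,"dy":0.048,"dz":0,"spin":0}
  ],
  "newtons": 50
}}

```text
t: 27.5
eef_pos: [514.3, -27.2, 155.5]
eef_rot: [-3.141, -0.011, -0.071]
force: [1.8, -0.2, -2.1]
width: 30.2
```

Request:
{"fn": "drive_tool", "kwargs": {
  "rows": [
    {"dx":0.02,"dy":0.049,"dz":0,"spin":0},
    {"dx":0.02,"dy":0.048,"dz":0,"spin":0},
    {"dx":0.021,"dy":0.048,"dz":0,"spin":0},
    {"dx":0,"dy":0,"dz":0,"spin":0},
    {"dx":0,"dy":0,"dz":0,"spin":0}
  ]
}}

```text
t: 28.12
eef_pos: [560.4, -177.4, 149.9]
eef_rot: [-3.141, 0.002, -0.076]
force: [-0.5, 0.2, -2.0]
width: 30.1
```

Request:
{"fn": "drive_tool", "kwargs": {
  "rows": [
    {"dx":0,"dy":0,"dz":0,"spin":0},
    {"dx":0,"dy":0,"dz":0,"spin":0}
  ]
}}

```text
t: 28.38
eef_pos: [560.8, -176.6, 151.0]
eef_rot: [-3.142, -0.0, -0.074]
force: [-0.4, 0.6, -1.7]
width: 30.0
```

```bash
python3 st.py 560.5 -178.3
```

```text
28.375 [ 560.8 -176.6  151. ] yaw -0.0738 [-0.4  0.6 -1.7] dx,dy mm -0.2 1.7
```

Request:
{"fn": "drive_tool", "kwargs": {
  "rows": [
    {"dx":0,"dy":0.0015,"dz":0.035,"spin":0},
    {"dx":0,"dy":0,"dz":0.025,"spin":0},
    {"dx":0,"dy":0,"dz":0.01,"spin":0},
    {"dx":0,"dy":0,"dz":0.004,"spin":0},
    {"dx":0,"dy":0,"dz":0,"spin":0}
  ]
}}

```text
t: 29.0
eef_pos: [561.4, -179.2, 77.6]
eef_rot: [3.141, -0.001, -0.075]
force: [-0.6, -0.1, -0.8]
width: 30.2
```

Request:
{"fn": "drive_tool", "kwargs": {
  "rows": [
    {"dx":0,"dy":0,"dz":0.002,"spin":0},
    {"dx":0,"dy":0,"dz":0.002,"spin":0},
    {"dx":0,"dy":0,"dz":0,"spin":0},
    {"dx":0,"dy":0,"dz":0,"spin":0}
  ],
  "newtons": 25
}}

```text
t: 29.5
eef_pos: [560.9, -179.2, 73.0]
eef_rot: [3.142, -0.0, -0.075]
force: [0.4, 0.4, -1.1]
width: 29.9
```

Request:
{"fn": "drive_tool", "kwargs": {
  "rows": [
    {"dx":0,"dy":0,"dz":0.002,"spin":0},
    {"dx":0,"dy":0,"dz":0.001,"spin":0},
    {"dx":0,"dy":0,"dz":0,"spin":0},
    {"dx":0,"dy":0,"dz":0,"spin":0}
  ]
}}

```text
t: 30.0
eef_pos: [561.1, -178.8, 70.9]
eef_rot: [-3.141, -0.001, -0.075]
force: [-1.4, 3.2, 5.2]
width: 30.3
```

Request:
{"fn": "drive_tool", "kwargs": {
  "rows": [
    {"dx":0,"dy":0,"dz":0.001,"spin":0},
    {"dx":0,"dy":0,"dz":0,"spin":0},
    {"dx":0,"dy":0,"dz":0,"spin":0}
  ]
}}

```text
t: 30.38
eef_pos: [561.2, -178.6, 70.6]
eef_rot: [-3.141, -0.001, -0.075]
force: [-2.8, 3.5, 10.5]
width: 30.1
```

Request:
{"fn": "drive_tool", "kwargs": {
  "rows": [
    {"dx":0,"dy":0,"dz":0,"spin":0},
    {"dx":0,"dy":0,"dz":0,"spin":0},
    {"dx":0,"dy":0,"dz":0,"spin":0},
    {"dx":0,"dy":0,"dz":-0.02,"spin":0},
    {"dx":0,"dy":0,"dz":-0.06,"spin":0}
  ],
  "hand": 0.35
}}

```text
t: 31.0
eef_pos: [558.7, -178.6, 146.4]
eef_rot: [-3.14, 0.008, -0.075]
force: [0.8, 0.0, 0.6]
width: 55.4
```

Request:
{"fn": "drive_tool", "kwargs": {
  "rows": [
    {"dx":-0.04,"dy":0,"dz":-0.045,"spin":0},
    {"dx":-0.04,"dy":0,"dz":-0.045,"spin":0},
    {"dx":-0.04,"dy":0,"dz":-0.045,"spin":0},
    {"dx":0,"dy":0,"dz":0,"spin":0},
    {"dx":0,"dy":0,"dz":0,"spin":0}
  ]
}}

```text
t: 31.62
eef_pos: [441.2, -170.2, 283.5]
eef_rot: [3.142, -0.0, -0.075]
force: [0.6, -1.1, -0.6]
width: 55.6
```

Run:
```python
from h import *
o=get_obs();print(o["t"],o["eef_pos"])
s=snapshot("wrist");np.save("w9.npy",s,allow_pickle=True)
yaw=-.075;h=np.array([np.cos(yaw),np.sin(yaw),0]);l=np.array([-h[1],h[0],0])
im=s["image"].astype(np.float32)
def g(P):
    u,v=proj(s,P);return int(cv2.getRectSubPix(im,(1,1),(float(u),float(v)))[0,0][2]) if 0<u<639 and 0<v<399 else -1
for n,c,r in(("thick",np.array([560.4,-264.2,76]),24),("thin",np.array([566.7,-178.8,77]),16)):
    top=c+[0,0,r]
    for a,b in((-70,-36),(38,72)): print(n,a,[g(top+h*d) for d in range(a,b)])
    for k in(-25,25): print(n,"across",k,"from -28 by 2",[g(c+h*k+l*d+[0,0,8]) for d in range(-28,30,2)])
# dump crop with gate+staple+pin
im8=s["image"];u0,v0=230,90
cv2.imwrite("pics/w9.png",np.hstack([cv2.resize(im8,(800,500))])) 
u,v=proj(s,[442.8,-129.7,60]);print("staple",u,v);u2,v2=proj(s,[425,-46,90]);print("pin",u2,v2);print("gate tip",proj(s,[321,-151,60]),"hinge",proj(s,[465.6,-295,85]))
```

```text
31.625 [ 441.19332263 -170.18303259  283.48350316]
thick -70 [72, 66, 61, 66, 88, 117, 133, 139, 140, 140, 141, 141, 141, 141, 140, 140, 137, 127, 110, 102, 114, 130, 136, 130, 113, 102, 112, 129, 138, 140, 139, 139, 139, 139]
thick 38 [132, 131, 132, 131, 123, 105, 89, 105, 123, 128, 121, 101, 89, -1, -1, -1, -1, -1, -1, -1, -1, -1, -1, -1, -1, -1, -1, -1, -1, -1, -1, -1, -1, -1]
thick across -25 from -28 by 2 [154, 154, 148, 120, 122, 129, 134, 137, 142, 144, 143, 140, 138, 141, 148, 149, 147, 144, 139, 133, 130, 128, 123, 120, 112, 101, 91, 91, 96]
thick across 25 from -28 by 2 [64, 64, 69, 99, 121, 131, 135, 135, 139, 142, 142, 138, 133, 136, 142, 144, 143, 141, 135, 127, 124, 120, 116, 112, 104, 94, 81, 69, 66]
thin -70 [82, 83, 83, 82, 83, 103, 129, 146, 153, 154, 154, 154, 154, 154, 154, 154, 154, 151, 138, 116, 107, 129, 147, 152, 146, 128, 116, 127, 144, 151, 152, 151, 147, 143]
thin 38 [144, 145, 144, 144, 144, 138, 114, 98, 115, 135, 142, 135, 113, 96, 115, 136, -1, -1, -1, -1, -1, -1, -1, -1, -1, -1, -1, -1, -1, -1, -1, -1, -1, -1]
thin across -25 from -28 by 2 [159, 160, 160, 160, 160, 160, 148, 109, 113, 123, 130, 136, 139, 142, 143, 142, 140, 137, 132, 126, 119, 113, 141, 159, 161, 161, 161, 161, 161]
thin across 25 from -28 by 2 [65, 66, 67, 67, 68, 67, 71, 97, 117, 129, 133, 137, 141, 144, 145, 143, 141, 137, 131, 126, 118, 105, 80, 68, 69, 69, 69, 68, 68]
staple 286.11092730671817 172.34367033794697
pin 215.19356594971572 196.85100721818517
gate tip [310.74779479 258.22594226] hinge [423.98535983 146.11338409]
```

Both rollers are seated and centred. Ring midpoints are −0.5 mm (thick) and +0.5 mm (thin), and the lateral profiles are symmetric. Next, the gate: shut fingers, descend outside its outer face, push along the arc.

Request:
{"fn": "drive_tool", "kwargs": {
  "rows": [
    {"dx":-0.032,"dy":0.031,"dz":0,"spin":0},
    {"dx":-0.032,"dy":0.031,"dz":0,"spin":0},
    {"dx":-0.032,"dy":0.032,"dz":0,"spin":0},
    {"dx":0,"dy":0,"dz":0.05,"spin":0},
    {"dx":0,"dy":0,"dz":0.06,"spin":0}
  ],
  "hand": 1
}}

```text
t: 32.3
eef_pos: [338.9, -257.7, 172.0]
eef_rot: [3.141, -0.001, -0.076]
force: [1.1, 0.0, 0.1]
width: -0.5
```

Request:
{"fn": "drive_tool", "kwargs": {
  "rows": [
    {"dx":0,"dy":0,"dz":0.05,"spin":0},
    {"dx":0,"dy":0,"dz":0.03,"spin":0},
    {"dx":0,"dy":0,"dz":0.025,"spin":0},
    {"dx":0,"dy":0,"dz":0.015,"spin":0},
    {"dx":0,"dy":0,"dz":0,"spin":0}
  ]
}}

```text
t: 32.92
eef_pos: [337.5, -255.7, 51.6]
eef_rot: [-3.138, 0.005, -0.075]
force: [0.7, 0.2, 0.2]
width: 0.1
```

```bash
python3 st.py 338 -256.7
python3 - <<'E'
from h import *
s=snapshot("top")
im=cv2.resize(s["image"][180:260,310:430],None,fx=6,fy=6,interpolation=cv2.INTER_CUBIC)
g=get_obs()["eef_pos"]; print(((proj(s,g)-[310,180])*6).round())
w=snapshot("wrist")["image"];
cv2.imwrite("pics/g.png",np.vstack([im[:, :640],cv2.resize(w[:, :],(640,400))])[:880])
S=w.astype(int);m=((S.max(2)-S.min(2)<25)&(S.max(2)>60)&(S.max(2)<135)).astype(np.uint8)
n,_,st,c=cv2.connectedComponentsWithStats(m);print([(st[i].tolist(),c[i].round().tolist()) for i in range(1,n) if st[i][4]>400])
E
```

```text
32.925 [ 337.5 -255.7   51.6] yaw -0.0749 [0.7 0.2 0.2] dx,dy mm 0.6 0.9
[495. 359.]
[([0, 0, 430, 331, 29006], [210.0, 127.0]), ([38, 215, 561, 185, 6793], [325.0, 256.0]), ([622, 326, 18, 74, 730], [633.0, 374.0])]
```

Request:
{"fn": "drive_tool", "kwargs": {
  "rows": [
    {"dx":0.01,"dy":-0.0115,"dz":0,"spin":0},
    {"dx":0.01,"dy":-0.0115,"dz":0,"spin":0},
    {"dx":0.009,"dy":-0.012,"dz":0,"spin":0},
    {"dx":0.009,"dy":-0.012,"dz":0,"spin":0},
    {"dx":0,"dy":0,"dz":0,"spin":0}
  ]
}}

```text
t: 33.65
eef_pos: [380.6, -211.7, 54.0]
eef_rot: [-3.142, -0.0, -0.073]
force: [0.2, 0.7, 0.8]
width: -0.0
```

Request:
{"fn": "drive_tool", "kwargs": {
  "rows": [
    {"dx":0.0098,"dy":-0.0068,"dz":0,"spin":0},
    {"dx":0.0098,"dy":-0.0068,"dz":0,"spin":0},
    {"dx":0.0098,"dy":-0.0068,"dz":0,"spin":0},
    {"dx":0.0118,"dy":-0.0035,"dz":0,"spin":0},
    {"dx":0,"dy":0,"dz":0,"spin":0}
  ]
}}

```text
t: 34.28
eef_pos: [424.2, -191.9, 54.0]
eef_rot: [3.141, -0.001, -0.074]
force: [-0.6, 0.1, 0.0]
width: -0.4
```

Request:
{"fn": "drive_tool", "kwargs": {
  "rows": [
    {"dx":0.01,"dy":-0.0035,"dz":0,"spin":0},
    {"dx":0.007,"dy":-0.0035,"dz":0,"spin":0},
    {"dx":0,"dy":0,"dz":0,"spin":0},
    {"dx":0,"dy":0,"dz":0,"spin":0}
  ]
}}

```text
t: 34.78
eef_pos: [440.2, -186.2, 53.9]
eef_rot: [3.142, -0.0, -0.075]
force: [0.2, 0.2, 0.2]
width: -0.2
```

Request:
{"fn": "drive_tool", "kwargs": {
  "rows": [
    {"dx":0.004,"dy":0,"dz":0,"spin":0},
    {"dx":0.003,"dy":0,"dz":0,"spin":0},
    {"dx":0,"dy":0,"dz":0,"spin":0},
    {"dx":0,"dy":0,"dz":0,"spin":0}
  ]
}}

```text
t: 35.28
eef_pos: [447.0, -186.7, 53.8]
eef_rot: [-3.141, 0.0, -0.075]
force: [-0.9, 0.7, -0.8]
width: 0.1
```

Request:
{"fn": "drive_tool", "kwargs": {
  "rows": [
    {"dx":0.002,"dy":0,"dz":0,"spin":0},
    {"dx":0,"dy":0,"dz":0,"spin":0},
    {"dx":0,"dy":0,"dz":0,"spin":0}
  ]
}}

```text
t: 35.65
eef_pos: [446.9, -186.6, 53.8]
eef_rot: [-3.141, 0.005, -0.075]
force: [-7.8, 0.2, 4.8]
width: 0.1
```

Request:
{"fn": "drive_tool", "kwargs": {
  "rows": [
    {"dx":0.002,"dy":0,"dz":0,"spin":0},
    {"dx":0,"dy":0,"dz":0,"spin":0},
    {"dx":0,"dy":0,"dz":0,"spin":0}
  ]
}}

```text
t: 36.02
eef_pos: [446.9, -186.6, 53.8]
eef_rot: [-3.141, 0.009, -0.074]
force: [-12.0, -1.8, 9.7]
width: 0.1
```

The gate hit its stop with the fingers exactly at the predicted shut pose (−12 N). I'll back off and look at the staple and pin.

Request:
{"fn": "drive_tool", "kwargs": {
  "rows": [
    {"dx":-0.01,"dy":0,"dz":0,"spin":0},
    {"dx":-0.03,"dy":0,"dz":0,"spin":0},
    {"dx":0,"dy":0,"dz":-0.06,"spin":0},
    {"dx":0,"dy":0,"dz":-0.06,"spin":0},
    {"dx":-0.012,"dy":-0.046,"dz":-0.03,"spin":0}
  ]
}}

```text
t: 36.65
eef_pos: [405.7, -139.1, 207.6]
eef_rot: [3.139, -0.009, -0.079]
force: [0.8, 0.4, 0.8]
width: 0.3
```

Request:
{"fn": "drive_tool", "kwargs": {
  "rows": [
    {"dx":-0.012,"dy":-0.046,"dz":-0.02,"spin":0},
    {"dx":0,"dy":0,"dz":0,"spin":0},
    {"dx":0,"dy":0,"dz":0,"spin":0}
  ],
  "hand": 0
}}

```text
t: 37.02
eef_pos: [394.6, -90.7, 223.9]
eef_rot: [3.141, -0.001, -0.075]
force: [0.6, 0.5, 0.2]
width: 54.2
```

Run:
```python
from h import *
o=get_obs();print(o["t"],o["eef_pos"])
s=snapshot("wrist");np.save("w10.npy",s,allow_pickle=True)
u,v=proj(s,[440,-110,70]).astype(int);print(u,v)
u0,v0=max(u-110,0),max(v-75,0);print(u0,v0)
cv2.imwrite("pics/w10.png",cv2.resize(s["image"][v0:v0+150,u0:u0+200],None,fx=4,fy=4,interpolation=cv2.INTER_CUBIC))
```

```text
37.025 [394.59189464 -90.69013635 223.91988333]
333 137
223 62
```

View pics/w10.png

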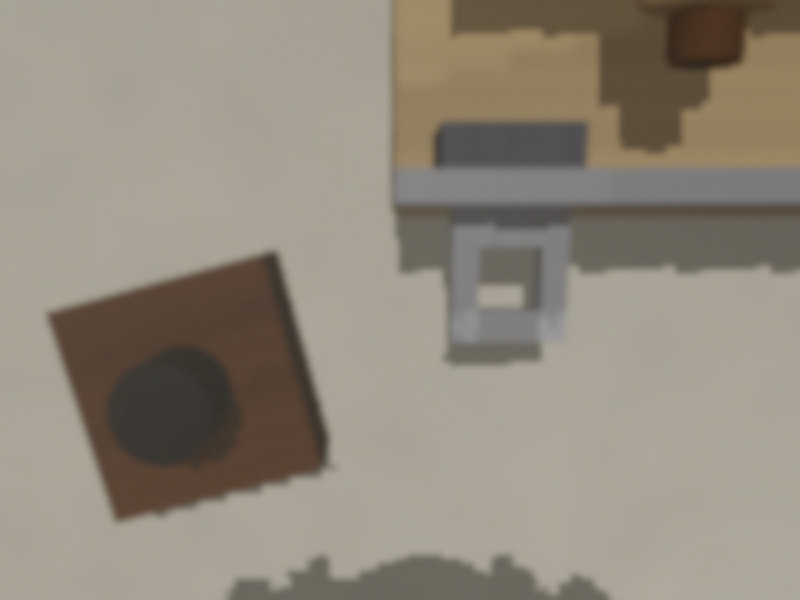

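View 12 (my last): the gate lies straight along the carrier front with the staple through its window. Staple hole centre is at crop (510,278) and the knob's top face at crop (163,409).

```bash
python3 - <<'E'
from h import *
s=np.load("w10.npy",allow_pickle=True).item()
F=lambda u,v,z:plane(s,223+u/4-.4,62+v/4-.4,z).round(1)
print("staple",F(510,278,60),"knob",F(163,409,90),"hole edges",F(478,278,60),F(543,278,60),F(510,245,60),F(510,310,60))
a,b=F(395,187,85),F(795,187,85);print("gate line yaw",np.arctan2(-(a-b)[0],(a-b)[1]),a,b)
# gate line in carrier frame
o=np.array([563.5,-221.5]);c,sn=np.cos(-.075),np.sin(-.075)
for p in(a,b,F(510,278,60)): d=p[:2]-o;print("carrier",(d@[c,sn]).round(1),(d@[-sn,c]).round(1))
print("tip of tongue",F(510,342,60))
E
python3 st.py 424 -46
```

```text
staple [ 444.5 -127.7   60. ] knob [421.7 -40.7  90. ] hole edges [ 445.1 -119.5   60. ] [ 443.8 -136.1   60. ] [ 452.7 -128.1   60. ] [ 436.4 -127.3   60. ]
gate line yaw -0.07477886949408397 [468.2 -99.6  85. ] [ 461.3 -191.7   85. ]
carrier -104.2 114.4
carrier -104.1 22.1
carrier -125.7 84.6
tip of tongue [ 428.2 -126.9   60. ]
37.075 [394.4 -91.  223.5] yaw -0.0755 [0.  0.8 0.6] dx,dy mm 26.1 -47.1
```

Request:
{"fn": "drive_tool", "kwargs": {
  "rows": [
    {"dx":0.0117,"dy":-0.0261,"dz":0,"spin":0},
    {"dx":0.0117,"dy":-0.0261,"dz":0,"spin":0},
    {"dx":0,"dy":0,"dz":0.05,"spin":0},
    {"dx":0,"dy":0,"dz":0.04,"spin":0},
    {"dx":0,"dy":0,"dz":0,"spin":0}
  ]
}}

```text
t: 37.7
eef_pos: [419.3, -40.7, 131.1]
eef_rot: [-3.141, 0.008, -0.077]
force: [-0.6, -0.2, 0.2]
width: 85.6
```

Request:
{"fn": "drive_tool", "kwargs": {
  "rows": [
    {"dx":0,"dy":0,"dz":0,"spin":0},
    {"dx":0,"dy":0,"dz":0,"spin":0}
  ]
}}

```text
t: 37.95
eef_pos: [422.9, -40.7, 135.4]
eef_rot: [3.141, -0.004, -0.076]
force: [0.1, 0.6, -0.7]
width: 85.6
```

```bash
python3 st.py 421.7 -40.7
python3 - <<'E'
from h import *
s=snapshot("wrist");np.save("w11.npy",s,allow_pickle=True)
# dark grey knob top: low saturation & dark near expected place
u,v=proj(s,[421.7,-40.7,90]);print(u,v)
S=s["image"].astype(int);m=((S.max(2)-S.min(2)<16)&(S.max(2)<75)).astype(np.uint8)
U,V=int(u),int(v);k=m[V-45:V+45,U-45:U+45]
print("\n".join("".join("#" if x else "." for x in r[::2]) for r in k[::3]))
E
```

```text
37.95 [422.9 -40.7 135.4] yaw -0.0758 [ 0.1  0.6 -0.7] dx,dy mm -1.2 0.1
317.8823321253138 219.3940137462626
.............................................
.............................................
.............................................
.............................................
.............................................
.............................................
....................######...................
.................###########.................
................#############................
................##############...............
...............###############...............
...............################..............
..............#################..............
..............#################..............
..............##################.............
..............##################.............
..............##################.............
..............##################.............
..............#################..............
...............###############...............
.................###########.................
...................######....................
.............................................
.............................................
.............................................
.............................................
.............................................
.............................................
.............................................
.............................................
```

Request:
{"fn": "drive_tool", "kwargs": {
  "rows": [
    {"dx":-0.001,"dy":0,"dz":0.03,"spin":0},
    {"dx":0,"dy":0,"dz":0.025,"spin":0},
    {"dx":0,"dy":0,"dz":0.013,"spin":0},
    {"dx":0,"dy":0,"dz":0.005,"spin":0},
    {"dx":0,"dy":0,"dz":0,"spin":0}
  ]
}}

```text
t: 38.62
eef_pos: [421.0, -40.2, 61.3]
eef_rot: [3.141, -0.001, -0.075]
force: [-0.1, -0.7, -0.4]
width: 85.2
```

Request:
{"fn": "drive_tool", "kwargs": {
  "rows": [
    {"dx":0,"dy":0,"dz":0,"spin":0},
    {"dx":0,"dy":0,"dz":0,"spin":0},
    {"dx":0,"dy":0,"dz":0,"spin":0},
    {"dx":0,"dy":0,"dz":0,"spin":0},
    {"dx":0,"dy":0,"dz":0,"spin":0}
  ],
  "hand": 1,
  "newtons": 40
}}

```text
t: 39.25
eef_pos: [420.7, -40.2, 61.3]
eef_rot: [3.141, -0.001, -0.075]
force: [-1.3, 0.4, 5.2]
width: 25.0
```

Request:
{"fn": "drive_tool", "kwargs": {
  "rows": [
    {"dx":0,"dy":0,"dz":0,"spin":0},
    {"dx":0,"dy":0,"dz":0,"spin":0}
  ]
}}

```text
t: 39.5
eef_pos: [420.7, -40.2, 61.3]
eef_rot: [3.141, -0.001, -0.075]
force: [-1.5, -0.6, 5.6]
width: 25.0
```

Request:
{"fn": "drive_tool", "kwargs": {
  "rows": [
    {"dx":0,"dy":0,"dz":-0.01,"spin":0},
    {"dx":0,"dy":0,"dz":-0.03,"spin":0},
    {"dx":0,"dy":0,"dz":-0.035,"spin":0},
    {"dx":0,"dy":0,"dz":0,"spin":0},
    {"dx":0.01,"dy":0.028,"dz":0,"spin":0}
  ]
}}

```text
t: 40.12
eef_pos: [427.6, -68.1, 135.7]
eef_rot: [-3.141, 0.001, -0.073]
force: [0.2, 0.3, -1.4]
width: 24.8
```

Request:
{"fn": "drive_tool", "kwargs": {
  "rows": [
    {"dx":0.01,"dy":0.029,"dz":0,"spin":0},
    {"dx":0.01,"dy":0.028,"dz":0,"spin":0},
    {"dx":0,"dy":0,"dz":0,"spin":0},
    {"dx":0,"dy":0,"dz":0,"spin":0},
    {"dx":0,"dy":0,"dz":0,"spin":0}
  ]
}}

```text
t: 40.75
eef_pos: [443.5, -126.3, 135.6]
eef_rot: [-3.141, 0.001, -0.074]
force: [-0.7, -0.3, -0.6]
width: 25.0
```

```bash
python3 st.py 443.8 -127.7
python3 - <<'E'
from h import *
o=get_obs();s=snapshot("scene");np.save("s12.npy",s,allow_pickle=True);w=snapshot("wrist");np.save("w12.npy",w,allow_pickle=True)
# shank expected at TCP xy, z from foot to knob bottom; print row profiles in scene
e=o["eef_pos"];im=s["image"].astype(int)
for z in(20,30,40):
    P=e+[0.7,0,8.7-z-5];u,v=proj(s,P);U,V=int(round(u)),int(round(v));print(z,round(u,1),round(v,1),im[V,U-9:U+10].tolist())
E
```

```text
40.75 [ 443.5 -126.3  135.6] yaw -0.0743 [-0.7 -0.3 -0.6] dx,dy mm 0.4 1.4
20 313.1 161.6 [[196, 214, 215], [197, 215, 217], [197, 216, 218], [199, 217, 219], [201, 218, 220], [196, 213, 214], [170, 185, 187], [122, 134, 134], [67, 73, 73], [33, 33, 32], [34, 33, 34], [86, 94, 94], [152, 167, 167], [188, 207, 206], [196, 215, 215], [198, 217, 217], [198, 217, 218], [197, 215, 217], [198, 215, 217]]
30 313.2 164.3 [[198, 216, 217], [199, 217, 219], [199, 217, 218], [199, 217, 218], [198, 217, 218], [198, 216, 218], [199, 217, 219], [199, 218, 219], [165, 179, 179], [101, 103, 101], [84, 82, 80], [136, 145, 145], [186, 202, 204], [201, 219, 220], [199, 218, 219], [198, 216, 218], [198, 217, 218], [199, 217, 218], [200, 218, 219]]
40 313.3 167.0 [[189, 202, 203], [200, 218, 219], [201, 219, 220], [199, 218, 219], [198, 216, 218], [198, 216, 217], [198, 217, 219], [198, 217, 218], [165, 179, 179], [100, 102, 101], [83, 81, 79], [134, 142, 142], [183, 198, 199], [199, 218, 219], [199, 218, 219], [199, 218, 219], [200, 218, 219], [199, 218, 219], [200, 219, 219]]
```

Request:
{"fn": "drive_tool", "kwargs": {
  "rows": [
    {"dx":0.0005,"dy":0.001,"dz":0.01,"spin":0},
    {"dx":0,"dy":0,"dz":0.007,"spin":0},
    {"dx":0,"dy":0,"dz":0.005,"spin":0},
    {"dx":0,"dy":0,"dz":0.004,"spin":0},
    {"dx":0,"dy":0,"dz":0,"spin":0}
  ]
}}

```text
t: 41.48
eef_pos: [444.3, -128.2, 109.6]
eef_rot: [-3.142, 0.001, -0.075]
force: [0.1, -0.0, 0.1]
width: 24.9
```

Request:
{"fn": "drive_tool", "kwargs": {
  "rows": [
    {"dx":0,"dy":0,"dz":0.005,"spin":0},
    {"dx":0,"dy":0,"dz":0.005,"spin":0},
    {"dx":0,"dy":0,"dz":0,"spin":0}
  ]
}}

```text
t: 41.85
eef_pos: [444.1, -128.1, 99.4]
eef_rot: [-3.141, 0.001, -0.075]
force: [0.1, -0.4, -0.0]
width: 24.4
```

Foot is in the hole (17 mm deep) without contact force. Continuing down.

Request:
{"fn": "drive_tool", "kwargs": {
  "rows": [
    {"dx":0,"dy":0,"dz":0.006,"spin":0},
    {"dx":0,"dy":0,"dz":0.006,"spin":0},
    {"dx":0,"dy":0,"dz":0.006,"spin":0},
    {"dx":0,"dy":0,"dz":0.005,"spin":0},
    {"dx":0,"dy":0,"dz":0,"spin":0}
  ]
}}

```text
t: 42.48
eef_pos: [444.1, -128.1, 76.4]
eef_rot: [-3.141, 0.001, -0.075]
force: [0.4, -0.8, -0.6]
width: 24.6
```

Request:
{"fn": "drive_tool", "kwargs": {
  "rows": [
    {"dx":0,"dy":0,"dz":0.002,"spin":0},
    {"dx":0,"dy":0,"dz":0.0015,"spin":0},
    {"dx":0,"dy":0,"dz":0,"spin":0},
    {"dx":0,"dy":0,"dz":0,"spin":0}
  ]
}}

```text
t: 42.98
eef_pos: [444.5, -128.2, 73.5]
eef_rot: [3.142, -0.0, -0.075]
force: [-0.4, -0.0, -0.6]
width: 24.9
```

Request:
{"fn": "drive_tool", "kwargs": {
  "rows": [
    {"dx":0,"dy":0,"dz":0.001,"spin":0},
    {"dx":0,"dy":0,"dz":0.001,"spin":0},
    {"dx":0,"dy":0,"dz":0,"spin":0},
    {"dx":0,"dy":0,"dz":0,"spin":0}
  ]
}}

```text
t: 43.48
eef_pos: [444.4, -128.2, 71.4]
eef_rot: [3.142, 0.0, -0.075]
force: [0.7, -0.1, -0.3]
width: 24.9
```

Request:
{"fn": "drive_tool", "kwargs": {
  "rows": [
    {"dx":0,"dy":0,"dz":0.001,"spin":0},
    {"dx":0,"dy":0,"dz":0,"spin":0},
    {"dx":0,"dy":0,"dz":0,"spin":0}
  ]
}}

```text
t: 43.85
eef_pos: [444.5, -128.2, 71.3]
eef_rot: [3.141, -0.0, -0.075]
force: [-2.2, 0.2, 8.1]
width: 24.7
```

Request:
{"fn": "drive_tool", "kwargs": {
  "rows": [
    {"dx":0,"dy":0,"dz":0,"spin":0},
    {"dx":0,"dy":0,"dz":0,"spin":0},
    {"dx":0,"dy":0,"dz":0,"spin":0},
    {"dx":0,"dy":0,"dz":-0.02,"spin":0},
    {"dx":0,"dy":0,"dz":-0.05,"spin":0}
  ],
  "hand": 0.35
}}

```text
t: 44.48
eef_pos: [442.8, -127.7, 139.2]
eef_rot: [-3.14, 0.006, -0.075]
force: [0.9, -0.0, 0.1]
width: 55.8
```

Request:
{"fn": "drive_tool", "kwargs": {
  "rows": [
    {"dx":0,"dy":0,"dz":-0.06,"spin":0},
    {"dx":-0.02,"dy":0,"dz":-0.05,"spin":0},
    {"dx":-0.03,"dy":0,"dz":-0.03,"spin":0},
    {"dx":0,"dy":0,"dz":0,"spin":0},
    {"dx":0,"dy":0,"dz":0,"spin":0}
  ]
}}

```text
t: 45.1
eef_pos: [394.6, -124.4, 279.6]
eef_rot: [-3.141, 0.001, -0.075]
force: [0.2, -0.0, -1.0]
width: 55.6
```

Run:
```python
from h import *
o=get_obs();print(o["t"],o["eef_pos"],o["force"])
s=snapshot("wrist");t=snapshot("top")
S=s["image"].astype(int);u,v=proj(s,[444.5,-127.7,100]);print("knob top pred",u,v)
m=((S.max(2)-S.min(2)<16)&(S.max(2)<75)).astype(np.uint8);U,V=int(u),int(v)
n,_,st,c=cv2.connectedComponentsWithStats(np.ascontiguousarray(m[V-40:V+40,U-40:U+40]));print([(st[i].tolist(),(c[i]-40).round(1)) for i in range(1,n) if st[i][4]>60])
# empty pin block hole / pin not there, gate line and rollers
h=np.array([np.cos(-.075),np.sin(-.075),0]);im=s["image"].astype(np.float32)
def g(P):
    u,v=proj(s,P);return int(cv2.getRectSubPix(im,(1,1),(float(u),float(v)))[0,0][2]) if 0<u<639 and 0<v<399 else -1
for nm,c in(("thick",np.array([560.4,-264.2,100])),("thin",np.array([566.7,-178.8,93]))): print(nm,[g(c+h*d) for d in range(-70,-36)])
l=np.array([-h[1],h[0],0])
for cy in(30,80,110): print("gate at",cy,[(k,g(np.array([563.5,-221.5,85])+h*k+l*cy)) for k in range(-114,-94,2)])
# pots: compare start top image
a=cv2.imread("pics/top0.png").astype(int)
for nm,(x,y) in dict(gap=(319,150),back=(281,119),left=(168,155),right=(456,161)).items(): print(nm,np.abs(a-t["image"])[y-18:y+18,x-18:x+18].mean().round(1))
```

```text
45.1 [ 394.57082368 -124.35597822  279.61559408] [ 0.17451767 -0.0208241  -0.96202789]
knob top pred 317.55622940214676 132.49530795371538
[([31, 28, 21, 25, 408], array([1.2, 0.6]))]
thick [63, 64, 67, 73, 92, 117, 132, 136, 136, 136, 137, 137, 137, 136, 136, 136, 132, 115, 93, 88, 106, 125, 131, 121, 98, 88, 107, 127, 133, 134, 134, 134, 134, 134]
thin [78, 79, 77, 73, 79, 104, 132, 146, 150, 150, 150, 150, 150, 150, 150, 150, 150, 148, 139, 120, 107, 122, 141, 147, 138, 116, 99, 118, 139, 148, 148, 146, 143, 139]
gate at 30 [(-114, 103), (-112, 101), (-110, 94), (-108, 103), (-106, 123), (-104, 125), (-102, 125), (-100, 135), (-98, 151), (-96, 151)]
gate at 80 [(-114, 83), (-112, 86), (-110, 83), (-108, 101), (-106, 127), (-104, 129), (-102, 129), (-100, 114), (-98, 85), (-96, 82)]
gate at 110 [(-114, 165), (-112, 164), (-110, 158), (-108, 137), (-106, 131), (-104, 131), (-102, 132), (-100, 145), (-98, 158), (-96, 158)]
gap 3.8
back 3.3
left 3.4
right 3.5
```

All the checks agree, and the arm is clear of everything. Handing in.

```bash
python3 -c "
from rig import *
print(finish_job())"
```

```text
the job is handed in; nothing more can be done
None
```

The job is handed in after about 45 s of robot time (limit 72 s). Both rollers are in their grooves, the gate is shut, and the pin is down through the staple. There was no verdict from the system, so this rests on my own checks.

- **Rollers:** I gripped each one on its slope, levelled it by pressing its low end softly on the bare table, and lowered it into its V-grooves until the force rose to about 10 N. The thick one first sat 2.7 mm off centre, so I re-gripped and corrected it. At the last check of both ends, the thick was at −0.5 mm and the thin at +0.5 mm. A later look at the near ends showed no change.
- **Gate:** it was pushed until it met its stop (12 N). The last image has the bar parallel to the carrier front at x = −104 mm, its shut position.
- **Pin:** it went down the hole without side force, and the knob met the staple exactly at the expected height. After release the knob showed within about 1 mm of its expected place.
- **Pots:** the areas around all four look the same as at the start, apart from camera noise.

**Problems along the way:**
- While levelling the thick roller, the gripper brushed the fixed thin-roller rest with about 18 N sideways. I moved away.
- Pressing the thick roller flat on the table reached 34 N at the wrist.
- Nothing slipped or was dropped.
- The first set of moves was refused for missing row keys, which cost one picture.

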